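Press a glued fossil slab under a board

TASK

The glued slab in the green press needs its pressing board. Slide the thin dark-red board out of its tray over the open front end until you can grip it, lay it (do not drop it) centred and square on the cork-covered slab, then swing the press's weighted arm down so that it rests on the board. Leave the slab where it lies and do not disturb the bottles, the bones or the brush.

Things in the scene. Friction and masses are not known exactly. Their poses are not given: they have to be found in the camera images.
- tray: fixed wooden tray, 260 long (x) x 84 wide x 70 mm high; origin on the bench under its centre. Floor face 60 mm up; side lips (32 to 42 mm either side of the middle line) and back stop (120 to 130 mm behind the origin, +x) rise 10 mm over it and leave no room for fingers beside the board. The front end (-x) is open; nothing stands in front of it or under an overhang
- tray_front (a point): middle of the tray's open front edge, at the height of the floor's upper face
- board_center (a point): centre of the loose pressing board: dark-red film-faced plywood, flat, 160 (its x) x 56 (its y) x 6 mm, about 70 g. It lies flat on the tray floor, long side along the tray, with 3 to 4 mm play at each side and about 60 mm of bare floor behind it; the same either way round. Pushed out by less than half its length it stays lying level
- press: fixed green dead-weight press; origin on the bench under the middle of its bed; base plate from 80 mm in front (-x) to 155 mm behind, 124 wide, 30 mm high. Hinge tower 118 mm high from 105 to 146 mm behind the origin; hinge axis along the press's y, 122 mm behind the origin and 107 mm up
- press_arm (a joint): angle of the weighted arm (rad): 0 = level, pointing forward (press -x) over the bed; 1.57 upright; 1.8 = stop, leaning back. Pad 122 mm from the hinge. Friction and a damper: at about 1.3 to 1.55 it stays where left, above that it leans back to the stop, below about 1.2 it sinks by itself in 3 s and rests with some 5 N on the board (at -0.15 to 0.15). 0.55 kg; a few N at the handle push it over
- handle (a point): middle of the black cross handle at the end of the arm, 200 mm from the hinge: round bar 15 mm thick, 91 mm long, parallel to the hinge. The arm starts raised, so the handle stands about 310 mm above the bench: keep the robot clear of it on the way
- slab_top (a point): middle of the upper face of the glued slab in the press: pale limestone 97 (x) x 50 (y) x 16 mm plus a 3 mm cork sheet on top, loose on the aluminium bed (84 x 66 x 9 mm). Bed height differs each time (slab top 71 to 91 mm above the bench). Under a centred board's ends (more than 50 mm from the slab's middle) fingertips have 35 mm of free room
- glue_bottle: white glue bottle with orange nozzle, 48 mm thick, 154 mm high, stands behind the press; origin at its foot; leave alone
- bottle_brown: brown bottle with black cap, 54 mm thick, 105 mm high, beside the glue bottle; origin at its foot; leave alone
- bone_shell: curved bone shell, 112 x 105 x 32 mm, left of the press; origin underneath; leave alone
- brush_2: red-handled brush lying right of the tray, 184 mm long, 24 wide, 12 high; origin underneath; leave alone
- toe_bone: small toe bone, 67 x 82 x 30 mm, far right; origin underneath; leave alone

How it is judged:
By the outcome, as a careful person would: the job done as asked, in the order asked, and still so for the second after the job is handed in, with the robot touching nothing.
It also fails if it takes over 72 s, if anything falls off the work surface, if the arm or the gripper's body presses on something with over 40 N, if the wrist force passes 120 N, or if a joint passes its speed limit or range.

ROBOT

A 6-joint arm with a two-finger parallel gripper is mounted at the origin on a cart in front of the work surface, level with it; the furniture and walls round the work are solid. World frame = base frame: x ahead of the robot, y to its left, z up, the work surface at z = 0. Lengths are in m, angles in degrees, forces in N, time in s.
With the tool pointing down it reaches from about 0.35 to 0.85 m from the base axis. Payload 8.1 kg.
Tool frame: the origin (TCP) lies on the centre line of the jaws, within the pads' length; the fingertips stand 17 mm ahead of it and the grasp point (between the pads) lies 2 mm behind it; z points along the fingers, x is the direction in which the jaws open and shut, and the axes are right-handed (so a half turn about z gives the same grasp; the last joint's range is limited). The gripper opens to 93 mm and grips with 3 to 60 N. Pads are 15 mm wide; open, the fingers measure 128 mm over their backs; the gripper's body (75 mm by 188 mm) begins 65 mm behind the grasp point.
Start: joints at [-70.611, 7.471, 85.268, -0, 87.261, -4.893], TCP at [0.247, -0.547, 0.236] pointing down, gripper open.
Joint ranges: [-169.43, 169.43], [-51.17, 129.36], [1.28, 143.12], [-76.62, 256.62], [0, 156.53], [-152.29, 152.29]. Speed limits (degrees/s): [136.94, 136.94, 159.86, 180, 180, 180].

INTERFACE

Orientations are given as a 3x3 rotation matrix whose columns are the frame's x, y, z axes.
In Python, from rig import r gives the robot as it stands. The module is installed in compiled form; this text tells all that it offers.
- The arm moves only by the shell command python3 -m handwheel 'ROWS' [FORCE]. ROWS is JSON, one flat list of numbers, 7 for each row, row after row: the shift along the tool's x, y, z each as a share of 0.25 m, from -1 to 1, then the turn, a rotation vector about the tool's x, y, z each as a share of 0.5 rad, from -1 to 1, then the opening, from -1 (shut) to 1 (fully open), so that 0 is half open. In form: [tx, ty, tz, ax, ay, az, grip, tx, ty, tz, ax, ay, az, grip, ...]. A call has 1 to 5 rows; each row is the pose to reach, as a shift and turn from the pose commanded when the call began, along the tool's axes at that moment; what a row does not reach only later rows make up. A row lasts 1/8 s, in which the tool goes at most 62.5 mm and 10.7 degrees, less where a joint would pass 70% of its speed; a pose out of reach is approached as far as the arm can. A call with a number of a shift or a turn outside -1 to 1 is refused whole. A call with a gripper value outside its range is refused whole. The fingers move at their own pace and stop on an object; FORCE is the grip in N (left out, the last holds). Time passes only in rows, so rows that repeat a pose let the fingers close. It gives the time, the measured TCP pose, the force and the opening at its end, in the units of the state.
- r.read_state(): the state, without advancing time (a new reading comes with each control period).
- r.read_camera(name): name is "scene" or "top" or "wrist"; returns (picture, depth): 400x640x3 uint8, blue, green, red; 400x640 float32, m along the optical axis (not along the pixel's ray), 0 where there is no reading.
- r.get_calibration(name): a dict with "intrinsics" (3x3 intrinsics, pixels), "pose" (4x4, takes a point from camera to world coordinates); the wrist camera has in their place "hand_eye" (4x4, takes a point from camera to tool coordinates, whose origin is the TCP and whose axes are the tool frame's). Camera axes: x right, y down, z forward; pixel columns grow to the right and rows downward; lengths in m; the calibration is good to about 2 mm. A picture is of the moment at which its call begins: read the wrist's pose just before it. get_calibration takes no time and is no camera call.
- r.job_done(): hands the job in, once; it reports no verdict.
Trained networks look in the newest picture that a camera, given by its name, has taken for a name from the list of things; names that differ only in an ending like _2 or _b are one class to them, and where a whole thing is asked for, a point or a joint stands for the part that bears it (a point fixed in the world has none). Each returns a list of dicts, best first, with "score" (0 to 1); they miss things now and then, are a little off and sometimes report something else, mostly with a low value. They report only what shows in the picture. A call takes as long as a camera call.
- r.outline_of(camera, query): "mask" (400x640 bool, what is visible of it) and "uv" ([column, row] in pixels, amid what is visible of it).
- r.tip_of(camera, query): "uv" ([column, row] in pixels: a listed point, or the origin of a listed thing).
The state is a dict: "clock": time; "q": joint angles; "joint_vel": joint speeds; "tau": joint torques, N m; "eef_pos": TCP position; "ee_rot": TCP orientation; "contact_force": force on the tool from outside, world axes, zero at the start; "ft_torque": the same for the moment, N m; "grip_width": finger opening in m.
Only numpy, scipy, OpenCV 4.12 (cv2) and the standard library are available. Lean on these libraries where they do the work, as an engineer would, in place of code of your own. Each camera call takes 0.05 s, during which the arm holds its last target.

## Working session

There is one attempt and no reset: what is moved stays moved. The work goes in short steps, Python scripts to look and compute and a shell command to move; the robot and the scene stay as the last step left them, time stands still between calls to the robot, and variables do not carry over. Pictures are saved under pics/ and viewed, and the job is handed in when it is done.

```bash
mkdir -p pics
python3 - <<'E'
from rig import r
import cv2,numpy as np
s=r.read_state()
print({k:np.round(v,3).tolist() for k,v in s.items()})
for n in ("scene","top","wrist"):
    im,d=r.read_camera(n); cv2.imwrite(f"pics/{n}0.png",im); np.save(f"{n}_d.npy",d)
    c=r.get_calibration(n); print(n,{k:np.round(v,4).tolist() for k,v in c.items()})
E
```

```text
{'clock': 0.0, 'q': [-70.61, 7.515, 85.329, -0.0, 87.263, -4.893], 'joint_vel': [0.013, 0.008, 0.067, 0.035, 0.091, 0.048], 'tau': [0.0, -55.985, -49.176, 0.077, 0.036, -0.0], 'eef_pos': [0.247, -0.546, 0.235], 'ee_rot': [[0.411, -0.912, -0.001], [-0.912, -0.411, 0.002], [-0.002, -0.0, -1.0]], 'contact_force': [-0.299, 0.27, -0.442], 'ft_torque': [-0.028, 0.018, 0.031], 'grip_width': 0.093}
scene {'intrinsics': [[406.6454, 0.0, 313.5853], [0.0, 406.6454, 200.0536], [0.0, 0.0, 1.0]], 'pose': [[0.5782, -0.4954, 0.6483, -0.4472], [-0.8156, -0.3718, 0.4433, -0.7484], [0.0215, -0.7851, -0.619, 1.0837], [0.0, 0.0, 0.0, 1.0]]}
top {'intrinsics': [[504.6122, 0.0, 323.9968], [0.0, 504.6122, 200.685], [0.0, 0.0, 1.0]], 'pose': [[0.0082, -0.9803, 0.1974, 0.2588], [-0.9999, -0.0065, 0.009, -0.0638], [-0.0076, -0.1975, -0.9803, 1.69], [0.0, 0.0, 0.0, 1.0]]}
wrist {'intrinsics': [[321.0838, 0.0, 314.0552], [0.0, 321.0838, 199.4023], [0.0, 0.0, 1.0]], 'hand_eye': [[1.0, 0.0008, -0.0, 0.0002], [-0.0007, 0.9533, 0.302, -0.0858], [0.0003, -0.302, 0.9533, -0.1483], [0.0, 0.0, 0.0, 1.0]]}
```

View pics/scene0.png

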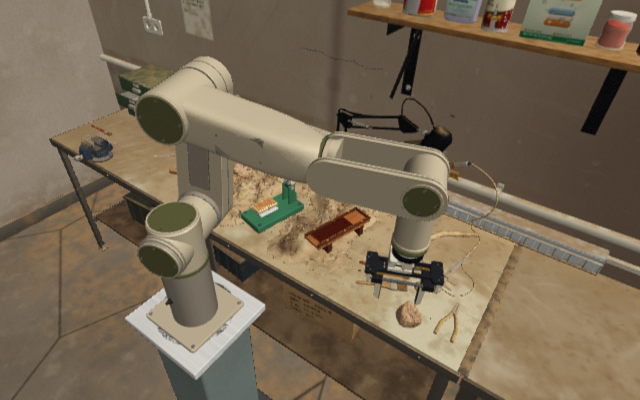

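View pics/top0.png

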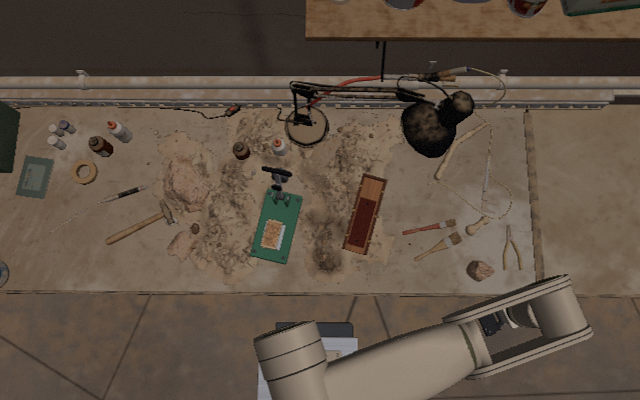

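View pics/wrist0.png

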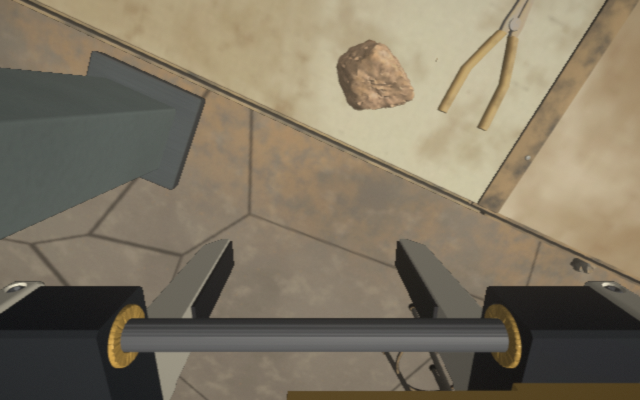

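The top view shows the tray at about (365,215) with the dark-red board in its front part, and the press at (277,228) with the cork slab at (273,234). The black handle is at (277,172). The arm is clear of both.

```bash
cat > h.py <<'E'
from rig import r
import cv2,numpy as np
def P(cam,uv,z=None,d=None):
    c=r.get_calibration(cam);K=c["intrinsics"]
    if "pose" in c: T=np.array(c["pose"])
    else:
        s=r.read_state();W=np.eye(4);W[:3,:3]=s["ee_rot"];W[:3,3]=s["eef_pos"];T=W@np.array(c["hand_eye"])
    uv=np.atleast_2d(np.array(uv,float))
    ray=np.c_[(uv[:,0]-K[0][2])/K[0][0],(uv[:,1]-K[1][2])/K[1][1],np.ones(len(uv))]
    if d is not None: return (ray*np.atleast_1d(d)[:,None])@T[:3,:3].T+T[:3,3]
    w=ray@T[:3,:3].T
    return T[:3,3]+w*((z-T[2,3])/w[:,2])[:,None]
def cloud(cam,d):
    v,u=np.mgrid[0:400,0:640]
    p=P(cam,np.c_[u.ravel(),v.ravel()],d=d.ravel()).reshape(400,640,3); p[d==0]=np.nan
    return p
E
python3 - <<'E'
from h import *
im,d=r.read_camera("top"); pc=cloud("top",d); np.save("pc.npy",pc)
for q in ["tray_front","board_center","handle","slab_top","press","tray","glue_bottle","bottle_brown","bone_shell","brush_2"]:
    for o in r.tip_of("top",q)[:2]:
        u,v=o["uv"]; p=pc[int(round(v)),int(round(u))]
        print(q,round(o["score"],2),np.round(o["uv"],1),p.round(3))
for q in ["tray","board_center","slab_top","press"]:
    for o in r.outline_of("top",q)[:1]:
        m=o["mask"]; p=pc[m]; print(q,o["score"],m.sum(),np.nanpercentile(p,[1,10,50,90,99],axis=0).round(3).tolist())
        np.save(f"m_{q}.npy",m); 
        print(cv2.minAreaRect(np.argwhere(m)[:,::-1].astype(np.float32)))
cv2.imwrite("pics/crop.png",cv2.resize(im[130:280,210:410],None,fx=4,fy=4,interpolation=cv2.INTER_CUBIC))
E
```

```text
tray_front 0.24 [423.4 228.4] [ 0.505 -0.38   0.015]
board_center 0.68 [359.9 219. ] [ 0.526 -0.167  0.064]
board_center 0.67 [353.9 251.5] [ 0.425 -0.15  -0.001]
handle 0.9 [275.9 165.9] [0.715 0.117 0.021]
slab_top 0.66 [272.6 233.5] [0.474 0.115 0.072]
press 0.86 [272.8 238.8] [0.457 0.114 0.074]
press 0.69 [361.7 220.2] [ 0.522 -0.173  0.07 ]
tray 0.8 [363.  217.4] [ 0.533 -0.177  0.061]
glue_bottle 0.52 [277.8 152.3] [0.745 0.104 0.087]
bottle_brown 0.53 [241.9 156.3] [0.734 0.225 0.074]
bone_shell 0.59 [186.2 246. ] [0.439 0.409 0.02 ]
brush_2 0.64 [425.  230.2] [ 0.501 -0.39  -0.001]
tray 0.68 1148 [[0.417, -0.243, 0.051], [0.435, -0.227, 0.056], [0.594, -0.191, 0.063], [0.657, -0.134, 0.072], [0.674, -0.111, 0.077]]
((363.9217529296875, 213.5561065673828), (26.26232147216797, 78.90729522705078), 15.708637237548828)
board_center 0.97 804 [[0.441, -0.21, 0.057], [0.457, -0.196, 0.061], [0.518, -0.17, 0.065], [0.577, -0.144, 0.07], [0.593, -0.131, 0.074]]
((361.32354736328125, 221.70590209960938), (17.46256446838379, 48.264591217041016), 14.03624439239502)
slab_top 0.72 279 [[0.732, 0.208, 0.002], [0.735, 0.212, 0.041], [0.751, 0.23, 0.084], [0.773, 0.252, 0.105], [0.806, 0.269, 0.111]]
((240.5, 150.0), (18.0, 17.0), 90.0)
press 0.56 2448 [[0.393, 0.036, 0.0], [0.416, 0.057, 0.025], [0.55, 0.095, 0.031], [0.62, 0.164, 0.243], [0.649, 0.188, 0.313]]
((276.88763427734375, 214.15565490722656), (44.29832458496094, 94.80928802490234), 7.640407085418701)
```

View pics/crop.png

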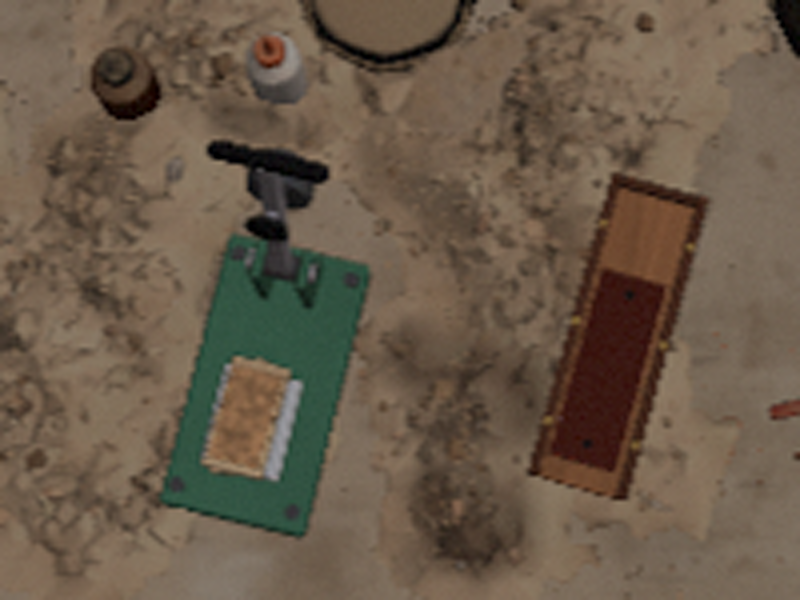

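```bash
cat > plan.py <<'E'
from h import *
from scipy.spatial.transform import Rotation as R
def down(yaw):
    a=np.radians(yaw);x=np.array([np.cos(a),np.sin(a),0]);z=np.array([0,0,-1.]);return np.c_[x,np.cross(z,x),z]
def row(p,Rm,p0=None,R0=None):
    s=r.read_state()
    p0=np.array(s["eef_pos"]) if p0 is None else np.array(p0); R0=np.array(s["ee_rot"]) if R0 is None else R0
    return np.r_[R0.T@(np.array(p)-p0)/0.25, R.from_matrix(R0.T@Rm).as_rotvec()/0.5].round(4)
def st():
    s=r.read_state(); x=np.array(s["ee_rot"])
    print("t",round(s["clock"],2),"p",np.round(s["eef_pos"],4),"yaw",np.degrees(np.arctan2(x[1,0],x[0,0])).round(2),"z",x[:,2].round(3),"F",np.round(s["contact_force"],1),"w",round(s["grip_width"],4),"q",np.round(s["q"],1))
E
python3 - <<'E'
from plan import *
pr=np.load("pc.npy")
# fit lines: press base top, board
m=np.load("m_board_center.npy")
for name,m,zz in (("board",m,0.066),):
    q=P("top",np.argwhere(m)[:,::-1],z=zz)[:,:2].astype(np.float32); print(name,cv2.minAreaRect((q*1000)))
m=np.load("m_tray.npy"); 
q=P("top",np.argwhere(m)[:,::-1],z=.068)[:,:2].astype(np.float32); print(cv2.minAreaRect((q*1000)))
p=[.247,-.546,.235];Rm=np.array(r.read_state()["ee_rot"])
w=[([.30,-.42,.27],-38),([.36,-.32,.30],-10),([.40,-.25,.30],18),([.40,-.2,.30],46),([.40,-.16,.30],75)]
for t,y in w:
    print(t,y,row(t,down(y),p,Rm).tolist()); p=t;Rm=down(y)
E
```

```text
board ((517.6810913085938, -171.05108642578125), (56.75931167602539, 159.21812438964844), 75.99004364013672)
((545.699951171875, -179.408935546875), (84.45964050292969, 261.8328552246094), 74.43183135986328)
[0.3, -0.42, 0.27] -38 [-0.3722, -0.4005, -0.14, 0.0, -0.0, -0.9675]
[0.36, -0.32, 0.3] -10 [-0.0571, -0.463, -0.12, 0.0, 0.0, -0.9774]
[0.4, -0.25, 0.3] 18 [0.1089, -0.3035, 0.0, 0.0, 0.0, -0.9774]
[0.4, -0.2, 0.3] 46 [0.0618, -0.1902, 0.0, 0.0, 0.0, -0.9774]
[0.4, -0.16, 0.3] 75 [0.1151, -0.1111, 0.0, 0.0, 0.0, -1.0123]
```

```bash
python3 -m handwheel '[-0.37,-0.4,-0.14,0,0,-0.97,-1,-0.37,-0.4,-0.14,0,0,-0.97,-1,-0.37,-0.4,-0.14,0,0,-0.97,-1]' 10 && python3 -m handwheel '[-0.057,-0.463,-0.12,0,0,-0.977,-1,-0.057,-0.463,-0.12,0,0,-0.977,-1,-0.057,-0.463,-0.12,0,0,-0.977,-1]' && python3 -m handwheel '[0.109,-0.303,0,0,0,-0.977,-1,0.109,-0.303,0,0,0,-0.977,-1,0.109,-0.303,0,0,0,-0.977,-1]' && python3 -m handwheel '[0.062,-0.19,0,0,0,-0.977,-1,0.062,-0.19,0,0,0,-0.977,-1,0.062,-0.19,0,0,0,-0.977,-1]' && python3 -m handwheel '[0.115,-0.111,0,0,0,-1,-1,0.115,-0.111,0,0,0,-1,-1,0.115,-0.111,0,0,0,-1,-1,0.115,-0.111,0,0,0,-1,-1]'
python3 - <<'E'
from plan import *
st()
im,d=r.read_camera("wrist"); cv2.imwrite("pics/w1.png",im); np.save("w1pc.npy",cloud("wrist",d))
for q in ["tray_front","board_center"]:
    for o in r.tip_of("wrist",q)[:2]: print(q,o["score"],o["uv"],P("wrist",o["uv"],z=.066))
for o in r.outline_of("wrist","board_center")[:1]:
    m=o["mask"];np.save("m_bw.npy",m); qq=P("wrist",np.argwhere(m)[:,::-1],z=.066)[:,:2]; print(o["score"],cv2.minAreaRect((qq*1000).astype(np.float32)))
    pc=np.load("w1pc.npy"); print("z",np.nanpercentile(pc[m][:,2],[10,50,90]))
for o in r.outline_of("wrist","tray")[:1]:
    m=o["mask"]; qq=P("wrist",np.argwhere(m)[:,::-1],z=.068)[:,:2]; print(o["score"],cv2.minAreaRect((qq*1000).astype(np.float32)))
E
```

```text
clock: 1.27
eef_pos: [0.3014, -0.4194, 0.2722]
ee_rot: [[0.793, -0.609, 0.002], [-0.609, -0.793, -0.001], [0.002, 0.0, -1.0]]
contact_force: [0.3, -0.6, 0.3]
grip_width: 0.0677
clock: 1.65
eef_pos: [0.3621, -0.319, 0.3027]
ee_rot: [[0.987, -0.163, 0.003], [-0.163, -0.987, -0.002], [0.003, 0.001, -1.0]]
contact_force: [0.0, 1.2, -0.4]
grip_width: 0.0377
clock: 2.02
eef_pos: [0.4005, -0.2501, 0.3009]
ee_rot: [[0.948, 0.317, 0.001], [0.317, -0.948, -0.0], [0.001, 0.0, -1.0]]
contact_force: [-0.5, -0.5, 0.4]
grip_width: 0.0076
clock: 2.4
eef_pos: [0.3999, -0.201, 0.3009]
ee_rot: [[0.69, 0.724, 0.001], [0.724, -0.69, -0.0], [0.0, 0.001, -1.0]]
contact_force: [-0.6, -0.6, 0.3]
grip_width: 0.0003
clock: 2.9
eef_pos: [0.3997, -0.1615, 0.3008]
ee_rot: [[0.265, 0.964, 0.0], [0.964, -0.265, -0.0], [-0.0, 0.0, -1.0]]
contact_force: [0.9, -0.5, -0.6]
grip_width: 0.0009
t 2.9 p [ 0.3997 -0.1615  0.3008] yaw 74.65 z [ 0. -0. -1.] F [ 0.9 -0.5 -0.6] w 0.0009 q [ -28.8  -20.4  104.4    0.    96.  -103.5]
tray_front 0.87 [328.9, 182.9] [[ 0.42064833 -0.14766488  0.066     ]]
board_center 0.68 [327.1, 251.2] [[ 0.50999929 -0.17349497  0.066     ]]
0.57 ((515.6866455078125, -171.2948760986328), (56.36134338378906, 157.7190399169922), 72.90990447998047)
z [0.06416986 0.06525119 0.06625193]
0.57 ((545.4574584960938, -177.79164123535156), (84.26274108886719, 264.3422546386719), 75.76432800292969)
```

View pics/w1.png

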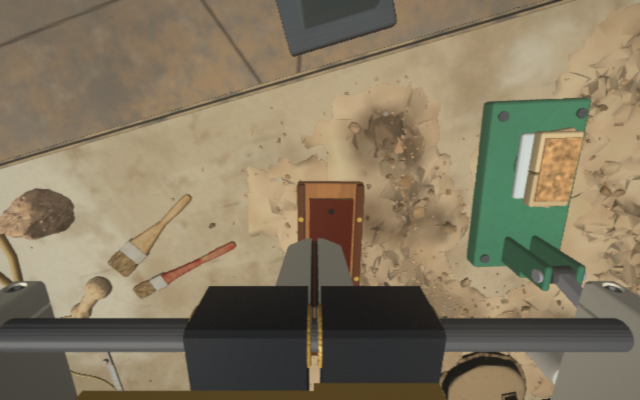

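Run:
```python
from plan import *
pc=np.load("pc.npy")
for n,sl in (("lamp",(slice(90,160),slice(395,475))),("ring",(slice(80,150),slice(285,330))),("all",(slice(80,290),slice(150,400)))):
    q=pc[sl].reshape(-1,3); q=q[(q[:,2]>.15)&(q[:,0]>0.4)]; print(n,np.nanmin(q,axis=0).round(3),np.nanmax(q,axis=0).round(3),len(q))
st()
e=np.array([np.cos(np.radians(-15)),np.sin(np.radians(-15))]);c=np.array([.5456,-.1786])
t=np.r_[c+.092*e,.14]; print(t,row(t,down(75)))
t2=np.r_[c+.092*e,.079]; print(t2,row(t2,down(75),t,down(75)))
```

```text
lamp [ 0.665 -0.446  0.283] [ 0.83  -0.239  0.471] 3488
ring [ 0.833 -0.063  0.15 ] [0.967 0.081 0.37 ] 794
all [ 0.587 -0.289  0.15 ] [0.967 0.521 0.497] 3329
t 3.15 p [ 0.3997 -0.1617  0.3006] yaw 74.58 z [-0.  0. -1.] F [-0.4 -1.   0.7] w 0.0006 q [ -28.8  -20.4  104.4    0.    96.1 -103.4]
[ 0.63446518 -0.20241135  0.14      ] [ 9.270e-02  9.488e-01  6.424e-01 -2.000e-04 -0.000e+00 -1.480e-02]
[ 0.63446518 -0.20241135  0.079     ] [0.    0.    0.244 0.    0.    0.   ]
```

Run:
```python
from plan import *
pc=np.load("pc.npy").reshape(-1,3); q=pc[(pc[:,2]>.12)&(pc[:,0]>.5)&(pc[:,1]<-.1)&(pc[:,1]>-.5)]
d=np.hypot(q[:,0]-.634,q[:,1]+.202); i=np.argsort(d)[:600:60]; print(np.c_[q[i],d[i]].round(3))
e=np.array([np.cos(np.radians(-15)),np.sin(np.radians(-15))]);f=np.array([-e[1],e[0]]);w=(q[:,:2]-[.634,-.202]); a=w@e;b=w@f
k=(np.abs(b)<.1); print(a[k].min(), q[k][np.argmin(a[k])])
```

```text
[[ 0.7   -0.282  0.337  0.104]
 [ 0.689 -0.301  0.338  0.113]
 [ 0.703 -0.298  0.346  0.118]
 [ 0.73  -0.278  0.352  0.122]
 [ 0.69  -0.316  0.352  0.127]
 [ 0.692 -0.318  0.353  0.13 ]
 [ 0.674 -0.329  0.319  0.134]
 [ 0.707 -0.317  0.361  0.136]
 [ 0.701 -0.325  0.362  0.14 ]
 [ 0.671 -0.34   0.32   0.143]]
0.06772766123314182 [ 0.67585546 -0.30747288  0.33181685]
```

```bash
python3 -m handwheel '[0.093,0.92,0.64,0,0,-0.015,-1,0.093,0.92,0.64,0,0,-0.015,-1,0.093,0.92,0.64,0,0,-0.015,-1,0.093,0.92,0.64,0,0,-0.015,-1,0.093,0.92,0.64,0,0,-0.015,-1]'
python3 -m handwheel '[0,0,0,0,0,0,-1,0,0,0,0,0,0,-1]'
python3 - <<'E'
from plan import *
st()
s=r.read_state();p=np.array(s["eef_pos"])
e=np.array([np.cos(np.radians(-15)),np.sin(np.radians(-15))]);f=np.array([-e[1],e[0]]);w=(p[:2]-[.5456,-.1786]);print(w@e,w@f)
im,d=r.read_camera("scene"); cv2.imwrite("pics/s1.png",cv2.resize(im[150:300,200:460],None,fx=3,fy=3))
im,d=r.read_camera("wrist"); cv2.imwrite("pics/w2.png",im)
t=np.r_[np.array([.5456,-.1786])+.085*e,.079]; print(t,row(t,down(75)))
E
```

```text
clock: 3.78
eef_pos: [0.6283, -0.1996, 0.1367]
ee_rot: [[0.258, 0.966, -0.004], [0.966, -0.258, 0.002], [0.001, -0.004, -1.0]]
contact_force: [-0.4, 0.2, 0.8]
grip_width: 0.0012
clock: 4.03
eef_pos: [0.6274, -0.2, 0.1413]
ee_rot: [[0.257, 0.966, 0.0], [0.966, -0.257, -0.0], [-0.0, 0.0, -1.0]]
contact_force: [0.6, 0.0, 0.5]
grip_width: 0.0005
t 4.03 p [ 0.6274 -0.2     0.1413] yaw 75.08 z [ 0. -0. -1.] F [0.6 0.  0.5] w 0.0005 q [-22.1  19.7  81.1  -0.   79.2 -97.2]
0.08453081265589625 0.0005025206892832688
[ 0.6277037  -0.20059962  0.079     ] [-0.0013  0.      0.2539  0.0043  0.0007  0.0029]
```

View pics/s1.png

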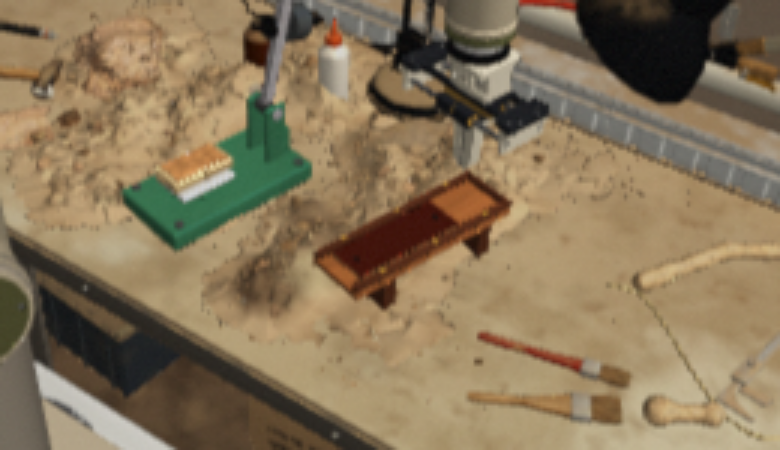

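View pics/w2.png

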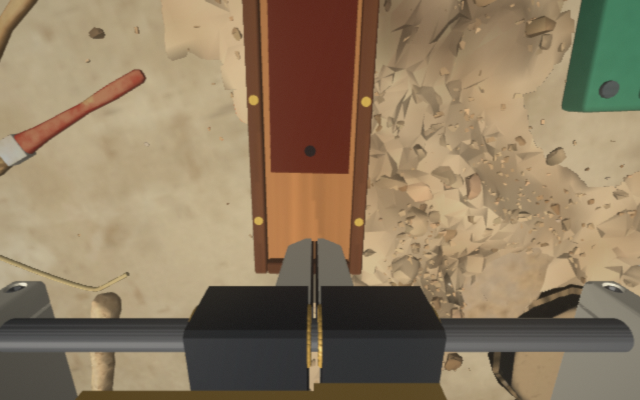

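The wrist view shows the board's back edge at row 172 and the bare floor between rows 172 and 260. The closed fingers are over the middle line at column 315.

Run:
```python
from plan import *
e=np.array([np.cos(np.radians(-15)),np.sin(np.radians(-15))]);f=np.array([-e[1],e[0]])
for uv,z in (([270,172],.066),([349,172],.066),([266,260],.07),([353,260],.07),([256,30],.07),([366,30],.07),([258,260],.07),([360,260],.07)):
    p=P("wrist",uv,z=z)[0]; w=p[:2]-[.5456,-.1786]; print(uv,p.round(4),(w@e).round(4),(w@f).round(4))
```

```text
[270, 172] [ 0.5878 -0.2216  0.066 ] 0.0519 -0.0306
[349, 172] [ 0.6023 -0.167   0.066 ] 0.0518 0.0259
[266, 260] [ 0.6523 -0.2443  0.07  ] 0.1201 -0.0359
[353, 260] [ 0.6695 -0.1798  0.07  ] 0.1199 0.0309
[256, 30] [ 0.4993 -0.2026  0.07  ] -0.0386 -0.0351
[366, 30] [ 0.5167 -0.137   0.07  ] -0.0387 0.0327
[258, 260] [ 0.6507 -0.2503  0.07  ] 0.1201 -0.042
[360, 260] [ 0.6708 -0.1746  0.07  ] 0.1199 0.0363
```

```bash
python3 -m handwheel '[-0.01,0,0.2,0,0,0,-1,-0.01,0,0.2,0,0,0,-1,-0.01,0,0.23,0,0,0,-1,-0.01,0,0.249,0,0,0,-1,-0.01,0,0.249,0,0,0,-1]'
python3 -m handwheel '[0,-0.08,0,0,0,0,-1,0,-0.12,0,0,0,0,-1,0,-0.14,0,0,0,0,-1,0,-0.16,0,0,0,0,-1,0,-0.18,0,0,0,0,-1]'
python3 -c "
from plan import *
st()"
```

```text
clock: 4.75
eef_pos: [0.6274, -0.2024, 0.0792]
ee_rot: [[0.257, 0.966, 0.001], [0.966, -0.257, -0.0], [-0.0, 0.001, -1.0]]
contact_force: [-1.1, 0.2, -0.3]
grip_width: 0.0003
clock: 5.38
eef_pos: [0.5837, -0.1908, 0.0787]
ee_rot: [[0.257, 0.966, 0.001], [0.966, -0.257, -0.0], [-0.0, 0.001, -1.0]]
contact_force: [0.4, -0.2, 1.0]
grip_width: 0.0005
t 5.38 p [ 0.5837 -0.1908  0.0787] yaw 75.12 z [ 0.001 -0.    -1.   ] F [ 0.4 -0.2  1. ] w 0.0005 q [-22.9  16.7  91.7   0.   71.6 -98. ]
```

```bash
python3 -m handwheel '[0,-0.02,0,0,0,0,-1,0,-0.04,0,0,0,0,-1,0,-0.06,0,0,0,0,-1,0,-0.08,0,0,0,0,-1,0,-0.1,0,0,0,0,-1]'
python3 -m handwheel '[0,-0.02,0,0,0,0,-1,0,-0.04,0,0,0,0,-1,0,-0.06,0,0,0,0,-1,0,-0.08,0,0,0,0,-1,0,-0.09,0,0,0,0,-1]'
python3 - <<'E'
from plan import *
st()
im,d=r.read_camera("wrist"); cv2.imwrite("pics/w3.png",im)
im,d=r.read_camera("scene"); cv2.imwrite("pics/s3.png",cv2.resize(im[150:300,200:460],None,fx=3,fy=3))
E
```

```text
clock: 6.0
eef_pos: [0.5591, -0.1842, 0.0784]
ee_rot: [[0.257, 0.966, 0.0], [0.966, -0.257, -0.0], [-0.0, 0.0, -1.0]]
contact_force: [0.5, 0.3, 1.8]
grip_width: 0.0002
clock: 6.62
eef_pos: [0.5372, -0.1784, 0.0783]
ee_rot: [[0.257, 0.966, -0.0], [0.966, -0.257, 0.0], [0.0, -0.0, -1.0]]
contact_force: [0.9, -0.1, 0.6]
grip_width: 0.0003
t 6.62 p [ 0.5372 -0.1784  0.0783] yaw 75.11 z [-0.  0. -1.] F [ 0.9 -0.1  0.6] w 0.0003 q [-23.6   9.8  99.7   0.   70.5 -98.7]
```

View pics/w3.png

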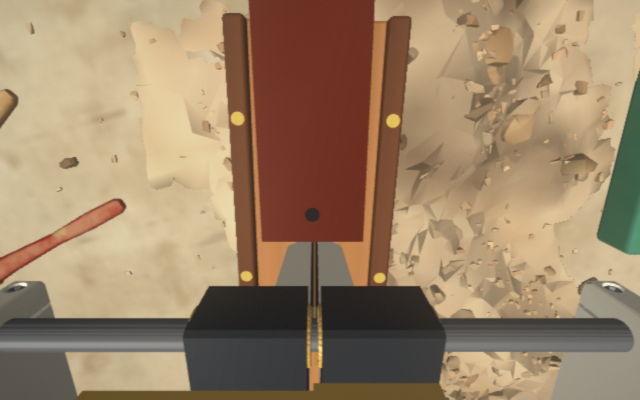

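View pics/s3.png

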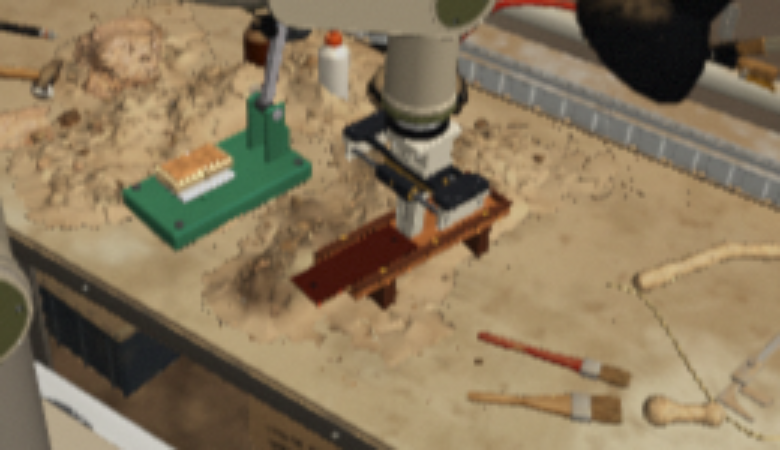

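Run:
```python
from plan import *
e=np.array([np.cos(np.radians(-15)),np.sin(np.radians(-15))]);f=np.array([-e[1],e[0]])
for uv,z in (([262,241],.066),([364,241],.066),([250,5],.066),([374,5],.066),([234,15],.07),([399,18],.07)):
    p=P("wrist",uv,z=z)[0]; w=p[:2]-[.5456,-.1786]; print(uv,p.round(4),(w@e).round(4),(w@f).round(4))
p=[.5372,-.1784,.0783]
for t in ([.54,-.181,.25],[.36,-.13,.27]): print(row(t,down(75),p,down(75.1)));p=t
```

```text
[262, 241] [ 0.5212 -0.2031  0.066 ] -0.0172 -0.03
[364, 241] [ 0.5356 -0.1491  0.066 ] -0.0173 0.0259
[250, 5] [ 0.4114 -0.1737  0.066 ] -0.1309 -0.03
[374, 5] [ 0.4254 -0.1209  0.066 ] -0.131 0.0246
[234, 15] [ 0.4144 -0.1811  0.07  ] -0.1261 -0.0364
[399, 18] [ 0.4338 -0.1123  0.07  ] -0.1251 0.0351
[-0.0072  0.0135 -0.6868  0.      0.      0.0035]
[ 0.012  -0.7482 -0.08    0.      0.      0.0035]
```

```bash
python3 -m handwheel '[0,0.014,-0.2,0,0,0,-1,0,0.014,-0.4,0,0,0,-1,0,0.014,-0.6,0,0,0,0,0,0.014,-0.68,0,0,0,1]'
python3 -m handwheel '[0.012,-0.75,-0.08,0,0,0,1,0.012,-0.75,-0.08,0,0,0,1,0.012,-0.75,-0.08,0,0,0,1,0.012,-0.75,-0.08,0,0,0,1,0.012,-0.75,-0.08,0,0,0,1]'
python3 -m handwheel '[0,0,0,0,0,0,1]'
python3 - <<'E'
from plan import *
st()
im,d=r.read_camera("wrist"); cv2.imwrite("pics/w4.png",im)
e=np.array([np.cos(np.radians(-15)),np.sin(np.radians(-15))]);f=np.array([-e[1],e[0]])
for o in r.outline_of("wrist","board_center")[:1]:
    m=o["mask"]; qq=P("wrist",np.argwhere(m)[:,::-1],z=.066)[:,:2]; print(o["score"],cv2.minAreaRect((qq*1000).astype(np.float32)))
    w=qq-[.5456,-.1786]; print(np.percentile(w@e,[.5,99.5]),np.percentile(w@f,[1,99])); pc=cloud("wrist",d); print("z",np.nanpercentile(pc[m][:,2],[5,50,95]))
E
```

```text
clock: 7.22
eef_pos: [0.5424, -0.18, 0.2522]
ee_rot: [[0.257, 0.966, 0.005], [0.966, -0.257, -0.002], [-0.001, 0.005, -1.0]]
contact_force: [0.3, -0.5, -0.3]
grip_width: 0.0159
clock: 7.85
eef_pos: [0.3608, -0.1285, 0.2681]
ee_rot: [[0.257, 0.966, 0.001], [0.966, -0.257, -0.0], [-0.0, 0.001, -1.0]]
contact_force: [-0.3, -0.0, 0.2]
grip_width: 0.0659
clock: 7.98
eef_pos: [0.3612, -0.1286, 0.2677]
ee_rot: [[0.257, 0.966, -0.002], [0.966, -0.257, 0.001], [0.0, -0.002, -1.0]]
contact_force: [-0.7, 0.8, -0.7]
grip_width: 0.076
t 7.97 p [ 0.3612 -0.1286  0.2677] yaw 75.12 z [-0.002  0.001 -1.   ] F [-0.7  0.8 -0.7] w 0.076 q [ -27.3  -28.5  113.6    0.    95.  -102.4]
0.81 ((448.9926452636719, -154.86688232421875), (58.009979248046875, 161.70794677734375), 75.31398010253906)
[-0.18021486 -0.020064  ] [-0.02991129  0.02571969]
z [0.06379001 0.06522634 0.06640937]
```

View pics/w4.png

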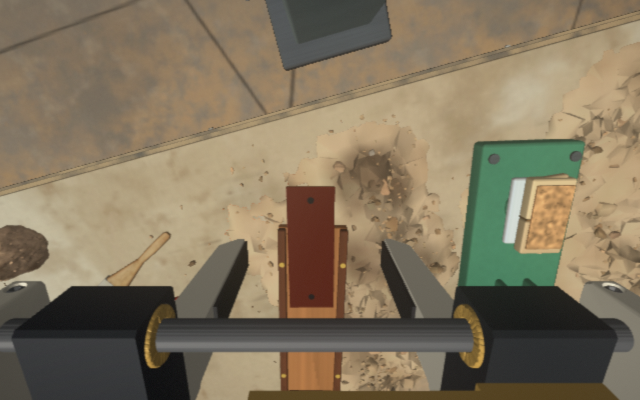

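Run:
```python
from plan import *
e=np.array([np.cos(np.radians(-15)),np.sin(np.radians(-15))]);f=np.array([-e[1],e[0]])
t=np.r_[np.array([.5456,-.1786])-.161*e-.002*f,.12]; print(t,row(t,down(75)))
t2=t.copy();t2[2]=.061;print(row(t2,down(75),t,down(75)))
```

```text
[ 0.3895683  -0.13886199  0.12      ] [-0.011   0.1218  0.5901 -0.0046 -0.0011  0.0044]
[0.    0.    0.236 0.    0.    0.   ]
```

```bash
python3 -m handwheel '[-0.011,0.122,0.2,0,0,0,1,-0.011,0.122,0.4,0,0,0,1,-0.011,0.122,0.59,0,0,0.004,1,-0.011,0.122,0.59,0,0,0.004,1]'
python3 -m handwheel '[0,0,0.12,0,0,0,1,0,0,0.2,0,0,0,1,0,0,0.232,0,0,0,1,0,0,0.232,0,0,0,1]'
python3 - <<'E'
from plan import *
st()
im,d=r.read_camera("wrist"); cv2.imwrite("pics/w5.png",im)
E
```

```text
clock: 8.57
eef_pos: [0.3865, -0.1373, 0.1166]
ee_rot: [[0.259, 0.966, -0.009], [0.966, -0.259, 0.004], [0.002, -0.01, -1.0]]
contact_force: [-0.6, 0.2, 1.2]
grip_width: 0.0931
clock: 9.07
eef_pos: [0.3901, -0.1392, 0.064]
ee_rot: [[0.259, 0.966, 0.001], [0.966, -0.259, -0.0], [-0.0, 0.001, -1.0]]
contact_force: [-0.5, 0.2, -0.6]
grip_width: 0.0927
t 9.07 p [ 0.3901 -0.1392  0.064 ] yaw 75.0 z [ 0.001 -0.    -1.   ] F [-0.5  0.2 -0.6] w 0.0927 q [ -26.7  -13.4  124.    -0.    69.3 -101.7]
```

View pics/w5.png

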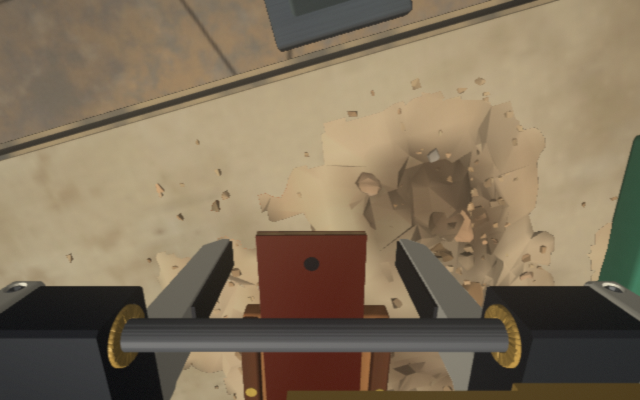

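```bash
python3 - <<'E'
from plan import *
e=np.array([np.cos(np.radians(-15)),np.sin(np.radians(-15))]);f=np.array([-e[1],e[0]])
s=r.read_state();p0=np.array(s["eef_pos"])[:2]
for uv in ([257,232],[366,232]):
    p=P("wrist",uv,z=.066)[0]; w=p[:2]-p0; print(p.round(4),(w@e).round(4),(w@f).round(4))
E
python3 -m handwheel '[0,0,0.012,0,0,0,1,0,0,0.012,0,0,0,-0.1,0,0,0.012,0,0,0,-1,0,0,0.012,0,0,0,-1,0,0,0.012,0,0,0,-1]' 15
python3 -m handwheel '[0,0,0,0,0,0,-1,0,0,0,0,0,0,-1]' 50
```

```text
[ 0.3633 -0.1608  0.066 ] -0.0206 -0.0277
[ 0.3772 -0.1086  0.066 ] -0.0206 0.0263
clock: 9.75
eef_pos: [0.3893, -0.1389, 0.0599]
ee_rot: [[0.259, 0.966, -0.0], [0.966, -0.259, 0.0], [-0.0, -0.0, -1.0]]
contact_force: [-1.5, 0.0, 0.3]
grip_width: 0.0574
clock: 10.0
eef_pos: [0.3894, -0.1389, 0.0599]
ee_rot: [[0.259, 0.966, -0.0], [0.966, -0.259, 0.0], [-0.0, -0.0, -1.0]]
contact_force: [-0.1, 0.7, 1.3]
grip_width: 0.0549
```

```bash
python3 -m handwheel '[0,0,-0.04,0,0,0,-1,0,0,-0.12,0,0,0,-1,0,0,-0.24,0,0,0,-1,0,0,-0.4,0,0,0,-1,0,0,-0.5,0,0,0,-1]' 55
python3 - <<'E'
from plan import *
st()
im,d=r.read_camera("wrist"); cv2.imwrite("pics/w6.png",im)
pc=cloud("wrist",d); print(pc[380,300:330:8].round(4), pc[290,300:330:8].round(4))
im,d=r.read_camera("scene"); cv2.imwrite("pics/s6.png",cv2.resize(im[150:300,200:460],None,fx=3,fy=3))
print(row([.40,0.0,.25],down(75)))
E
```

```text
clock: 10.62
eef_pos: [0.3899, -0.1392, 0.1876]
ee_rot: [[0.259, 0.966, 0.002], [0.966, -0.259, -0.001], [-0.001, 0.003, -1.0]]
contact_force: [0.2, -0.0, -0.4]
grip_width: 0.055
t 10.62 p [ 0.3899 -0.1392  0.1876] yaw 75.0 z [ 0.002 -0.001 -1.   ] F [ 0.2 -0.  -0.4] w 0.055 q [ -26.7  -21.5  116.9    0.    84.4 -101.7]
[[ 0.4564 -0.1649  0.1963]
 [ 0.4576 -0.1605  0.1963]
 [ 0.459  -0.1562  0.1961]
 [ 0.4606 -0.1519  0.1957]] [[ 0.3993 -0.1488  0.1963]
 [ 0.4001 -0.1448  0.1966]
 [ 0.4014 -0.1409  0.1962]
 [ 0.4025 -0.137   0.1962]]
[ 5.490e-01 -1.091e-01 -2.467e-01  1.230e-02  2.600e-03  1.000e-04]
```

View pics/s6.png

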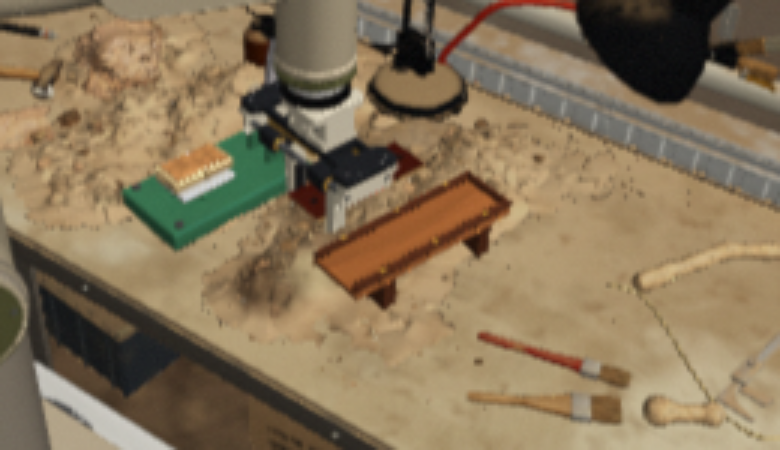

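View pics/w6.png

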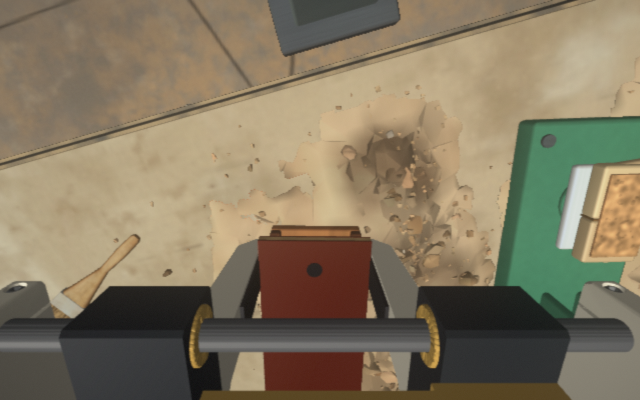

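```bash
python3 -m handwheel '[0.14,-0.05,-0.1,0,0,0,-1,0.28,-0.08,-0.2,0,0,0,-1,0.4,-0.1,-0.25,0,0,0,-1,0.48,-0.1,-0.25,0,0,0,-1,0.48,-0.1,-0.25,0,0,0,-1]'
python3 -m handwheel '[0,0,0,0,0,0,-1]'
python3 - <<'E'
from plan import *
st()
im,d=r.read_camera("wrist"); cv2.imwrite("pics/w7.png",im); np.save("w7d.npy",d)
s=r.read_state(); np.savez("w7s.npz",p=s["eef_pos"],R=s["ee_rot"])
pc=cloud("wrist",d); np.save("w7pc.npy",pc); cv2.imwrite("pics/w7c.png",cv2.resize(im[80:280,400:640],None,fx=3,fy=3,interpolation=cv2.INTER_CUBIC))
for q in ["slab_top"]:
    for o in r.tip_of("wrist",q)[:3]: print(q,o["score"],o["uv"],pc[int(o["uv"][1]),int(o["uv"][0])])
    for o in r.outline_of("wrist",q)[:3]: print(o["score"],o["uv"],o["mask"].sum())
E
```

```text
clock: 11.35
eef_pos: [0.396, -0.0155, 0.2464]
ee_rot: [[0.256, 0.967, -0.001], [0.967, -0.256, 0.0], [-0.0, -0.001, -1.0]]
contact_force: [-0.4, -0.4, -1.6]
grip_width: 0.0551
clock: 11.48
eef_pos: [0.3958, -0.0169, 0.2464]
ee_rot: [[0.259, 0.966, -0.002], [0.966, -0.259, -0.0], [-0.001, -0.001, -1.0]]
contact_force: [0.2, -0.7, 0.2]
grip_width: 0.0551
t 11.47 p [ 0.3958 -0.0169  0.2464] yaw 75.01 z [-0.002 -0.    -1.   ] F [ 0.2 -0.7  0.2] w 0.0551 q [ -9.9 -26.  114.1  -0.   92.  -84.9]
slab_top 0.86 [458.0, 222.8] [0.47909104 0.12254957 0.07115277]
slab_top 0.54 [79.6, 309.6] [ 0.50466288 -0.39058129  0.00780282]
0.75 [453.4, 214.9] 4004
```

View pics/w7.png

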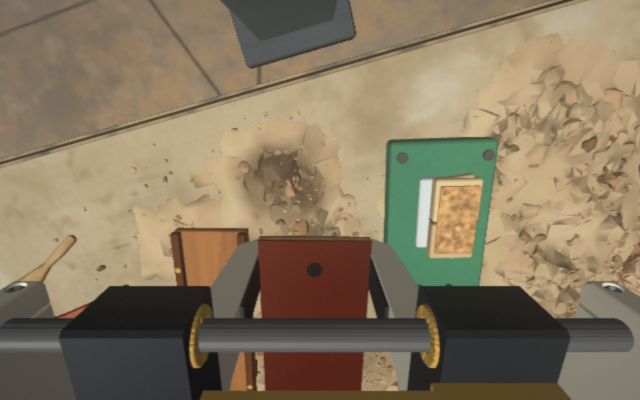

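View pics/w7c.png

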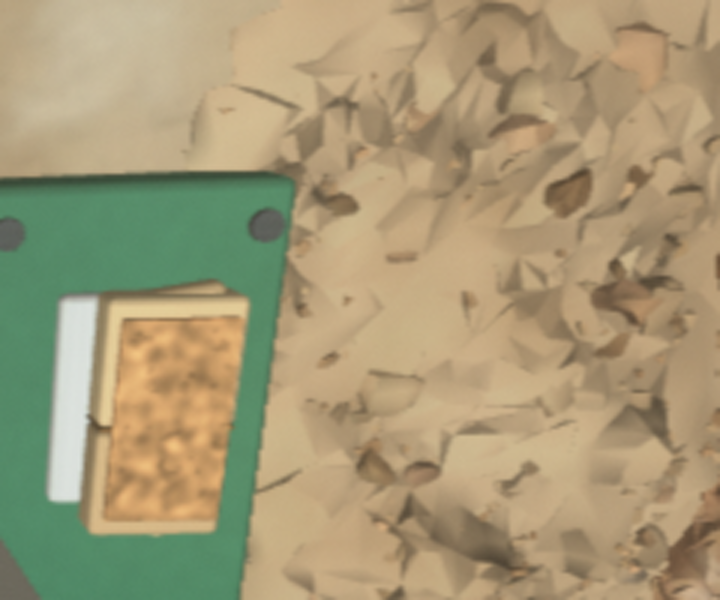

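Run:
```python
from plan import *
pc=np.load("w7pc.npy")
q=pc[195:245,445:470].reshape(-1,3); print("cork z",np.nanpercentile(q[:,2],[5,50,95]).round(4)); A=np.c_[q[:,:2],np.ones(len(q))]; print("plane",np.linalg.lstsq(A,q[:,2],rcond=None)[0].round(4))
zt=np.nanmedian(q[:,2])
im=cv2.imread("pics/w7.png"); hsv=cv2.cvtColor(im,cv2.COLOR_BGR2HSV)
print(hsv[215,455],hsv[180,455],hsv[215,434],hsv[178,452])
m=cv2.inRange(hsv,(8,110,120),(22,255,255)); 
mm=np.zeros_like(m);mm[170:270,425:495]=m[170:270,425:495]; mm=cv2.morphologyEx(mm,cv2.MORPH_CLOSE,np.ones((5,5)))
n,l,stt,_=cv2.connectedComponentsWithStats(mm);k=1+np.argmax(stt[1:,4]);print(stt[k])
M=l==k
s=np.load("w7s.npz")
def rect(c,M,z,tag):
    c=cv2.findContours(M.astype(np.uint8),cv2.RETR_EXTERNAL,cv2.CHAIN_APPROX_NONE)[0];c=max(c,key=len)[:,0]
    w=P(cam,c,z=z)[:,:2]*1000; print(tag,cv2.minAreaRect(w.astype(np.float32)))
cam="wrist"; rect(None,M,zt,"cork w7")
# crop corners read by eye -> px
for nm,c in (("cork",[(119,319),(244,316),(217,520),(104,522)]),("stone",[(112,296),(249,296),(216,533),(84,533)]),("bed",[(62,297),(49,500)])):
    uv=np.array(c)/3+[400,80]; print(nm,P("wrist",uv-0.33,z={"cork":zt,"stone":zt-.003,"bed":zt-.019}[nm]).round(4).tolist())
# top
im=cv2.imread("pics/top0.png"); hsv=cv2.cvtColor(im,cv2.COLOR_BGR2HSV); cam="top"
m=cv2.inRange(hsv,(8,80,90),(22,255,255)); mm=np.zeros_like(m);mm[215:255,255:290]=m[215:255,255:290]
n,l,stt,_=cv2.connectedComponentsWithStats(mm);k=1+np.argmax(stt[1:,4]); rect(None,l==k,zt,"cork top"); print(np.nanmedian(np.load("pc.npy")[228:240,268:276,2]))
```

```text
cork z [0.0703 0.0714 0.0725]
 ** On entry to DLASCL parameter number  4 had an illegal value
 ** On entry to DLASCL parameter number  4 had an illegal valueTraceback (most recent call last):
  File "<stdin>", line 3, in <module>
    x, resids, rank, s = _umath_linalg.lstsq(a, b, rcond,
                         ~~~~~~~~~~~~~~~~~~~^^^^^^^^^^^^^
                                             signature=signature)
                                             ^^^^^^^^^^^^^^^^^^^^
    raise LinAlgError("SVD did not converge in Linear Least Squares")
numpy.linalg.LinAlgError: SVD did not converge in Linear Least Squares
```

```bash
cat > rect.py <<'E'
from plan import *
pc=np.load("w7pc.npy")
q=pc[195:245,445:470].reshape(-1,3); q=q[np.isfinite(q).all(1)]; A=np.c_[q[:,:2],np.ones(len(q))]; print("plane",np.linalg.lstsq(A,q[:,2],rcond=None)[0].round(4))
zt=np.nanmedian(q[:,2])
im=cv2.imread("pics/w7.png"); hsv=cv2.cvtColor(im,cv2.COLOR_BGR2HSV)
print(hsv[215,455],hsv[180,455],hsv[215,434],hsv[178,452])
m=cv2.inRange(hsv,(8,110,120),(22,255,255)); 
mm=np.zeros_like(m);mm[170:270,425:495]=m[170:270,425:495]; mm=cv2.morphologyEx(mm,cv2.MORPH_CLOSE,np.ones((5,5)))
n,l,stt,_=cv2.connectedComponentsWithStats(mm);k=1+np.argmax(stt[1:,4]);print(stt[k])
M=l==k
def rect(M,z,tag,cam):
    c=cv2.findContours(M.astype(np.uint8),cv2.RETR_EXTERNAL,cv2.CHAIN_APPROX_NONE)[0];c=max(c,key=len)[:,0]
    w=P(cam,c,z=z)[:,:2]*1000; print(tag,cv2.minAreaRect(w.astype(np.float32)))
rect(M,zt,"cork w7","wrist")
for nm,c in (("cork",[(119,319),(244,316),(217,520),(104,522)]),("stone",[(112,296),(249,296),(216,533),(84,533)]),("bed",[(62,297),(49,500)])):
    uv=np.array(c)/3+[400,80]; w=P("wrist",uv-0.33,z={"cork":zt,"stone":zt-.003,"bed":zt-.019}[nm]); print(nm,w.round(4)[:,:2].tolist(),w.mean(0)[:2].round(4))
im=cv2.imread("pics/top0.png"); hsv=cv2.cvtColor(im,cv2.COLOR_BGR2HSV)
m=cv2.inRange(hsv,(8,80,90),(22,255,255)); mm=np.zeros_like(m);mm[215:255,255:290]=m[215:255,255:290]
n,l,stt,_=cv2.connectedComponentsWithStats(mm);k=1+np.argmax(stt[1:,4]); rect(l==k,zt,"cork top","top"); print(np.nanmedian(np.load("pc.npy")[228:240,268:276,2]))
E
python3 rect.py
```

```text
plane [-0.0005 -0.0012  0.0718]
[ 16 124 216] [ 20  86 189] [ 20  85 222] [ 21  84 118]
[ 433  186   48   68 2634]
cork w7 ((477.0248718261719, 119.26441955566406), (46.442596435546875, 77.66002655029297), 75.2959213256836)
cork [[0.4341, 0.1088], [0.4443, 0.151], [0.5208, 0.1328], [0.5107, 0.092]] [0.4775 0.1211]
stone [[0.4263, 0.1086], [0.4387, 0.1548], [0.5281, 0.133], [0.5152, 0.0848]] [0.477  0.1203]
bed [[0.4273, 0.0959], [0.5071, 0.0777]] [0.4672 0.0868]
cork top ((473.9874267578125, 120.89810180664062), (47.416778564453125, 94.14482879638672), 76.57080078125)
0.07196502099017832
```

```bash
python3 -m handwheel '[0.05,0.06,0.1,0,0,0,-1,0.11,0.15,0.2,0,0,0,-1,0.11,0.22,0.3,0,0,0,-1,0.11,0.25,0.38,0,0,0,-1,0.11,0.25,0.38,0,0,0,-1]'
python3 -m handwheel '[0,0,0,0,0,0,-1]'
python3 - <<'E'
from plan import *
st()
im,d=r.read_camera("wrist"); cv2.imwrite("pics/w8.png",im)
s=r.read_state(); np.savez("w8s.npz",p=s["eef_pos"],R=s["ee_rot"])
pc=cloud("wrist",d); np.save("w8pc.npy",pc)
for o in r.tip_of("wrist","slab_top")[:3]: print(o["score"],o["uv"],pc[int(o["uv"][1]),int(o["uv"][0])])
E
```

```text
clock: 12.25
eef_pos: [0.4624, -0.0066, 0.1504]
ee_rot: [[0.26, 0.966, -0.004], [0.966, -0.26, 0.0], [-0.001, -0.004, -1.0]]
contact_force: [-0.2, -0.2, -0.8]
grip_width: 0.0551
clock: 12.38
eef_pos: [0.4638, -0.0065, 0.1531]
ee_rot: [[0.259, 0.966, 0.0], [0.966, -0.259, -0.0], [0.0, 0.0, -1.0]]
contact_force: [0.7, -0.4, 0.1]
grip_width: 0.0555
t 12.38 p [ 0.4638 -0.0065  0.1531] yaw 74.96 z [ 0. -0. -1.] F [ 0.7 -0.4  0.1] w 0.0555 q [ -7.1 -11.  112.1   0.   78.9 -82.1]
0.56 [485.3, 190.2] [0.47980898 0.12208419 0.07145697]
```

View pics/w8.png

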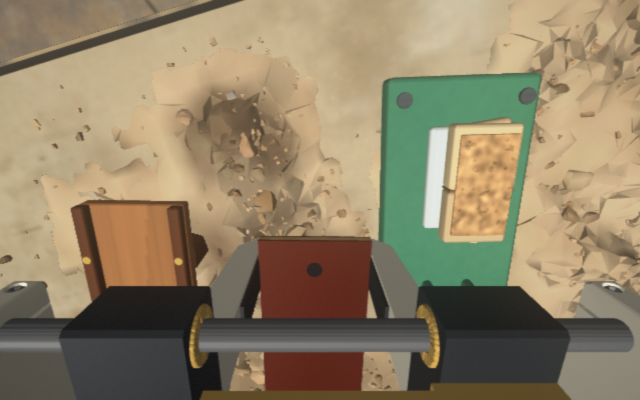

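Run:
```python
from plan import *
pc=np.load("w8pc.npy"); im=cv2.imread("pics/w8.png")
zt=np.nanmedian(pc[150:230,465:510,2]); print(zt)
e=np.array([np.cos(np.radians(-15)),np.sin(np.radians(-15))]);f=np.array([-e[1],e[0]]); c0=np.array([.477,.120])
for z,n in ((zt,"cork"),(zt-.003,"stone")):
    uv=np.array([[400,100],[560,100],[560,260],[400,260]],np.float32); w=P("wrist",uv,z=z)[:,:2]-c0
    # px: col = 300 + (-?)f ; keep camera sense: right=+f, down=+e
    dst=np.c_[300+w@f*4000,300+w@e*4000].astype(np.float32)
    W=cv2.warpPerspective(im,cv2.getPerspectiveTransform(uv,dst),(600,600),flags=cv2.INTER_CUBIC)
    for k in range(100,600,100): cv2.line(W,(k,0),(k,6),(0,0,255));cv2.line(W,(0,k),(6,k),(0,0,255))
    cv2.imwrite(f"pics/rect_{n}.png",W)
```

```text
0.07161957507911604
```

View pics/rect_cork.png

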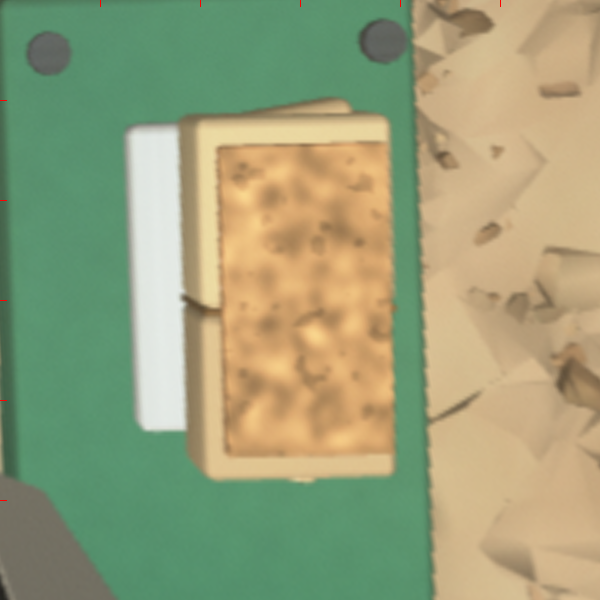

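View pics/rect_stone.png

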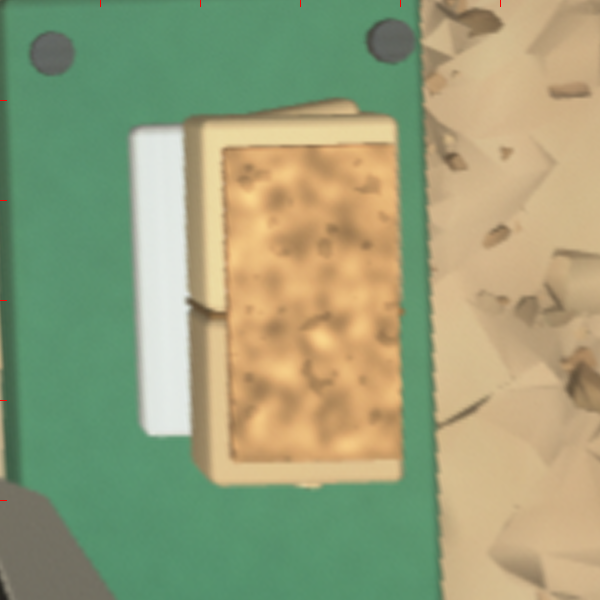

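Run:
```python
from plan import *
pc=np.load("w8pc.npy");s=np.load("w8s.npz");p0,R0=s["p"],s["R"]
q=pc[300:315,280:340].reshape(-1,3);q=np.vstack([pc[250:262,280:350].reshape(-1,3),pc[360:395,280:340].reshape(-1,3)]);q=q[np.isfinite(q).all(1)]
l=(q-p0)@R0; A=np.c_[l[:,:2],np.ones(len(l))]; print("board top plane tool",np.linalg.lstsq(A,l[:,2],rcond=None)[0].round(4))
for z in (p0[2]+.0055,p0[2]+.0075):
  for uv in ([259,240],[370.5,240],[262,300],[367,300],[264,389],[363,389]):
    print(uv,((P("wrist",uv,z=z)[0]-p0)@R0).round(4))
im=cv2.imread("pics/w8.png");cv2.imwrite("pics/w8b.png",cv2.resize(im[225:400,230:400],None,fx=4,fy=3.4))
```

```text
board top plane tool [ 0.0971  0.2948 -0.0231]
[259, 240] [-0.0261 -0.0178 -0.0055]
[370.5, 240] [ 0.0281 -0.0178 -0.0055]
[262, 300] [-0.0263  0.0163 -0.0055]
[367, 300] [ 0.0282  0.0163 -0.0055]
[264, 389] [-0.0281  0.0761 -0.0054]
[363, 389] [ 0.0289  0.0761 -0.0054]
[259, 240] [-0.0258 -0.0187 -0.0075]
[370.5, 240] [ 0.0278 -0.0188 -0.0075]
[262, 300] [-0.0259  0.0149 -0.0075]
[367, 300] [ 0.0278  0.0149 -0.0075]
[264, 389] [-0.0277  0.0738 -0.0074]
[363, 389] [ 0.0285  0.0739 -0.0074]
```

View pics/w8b.png

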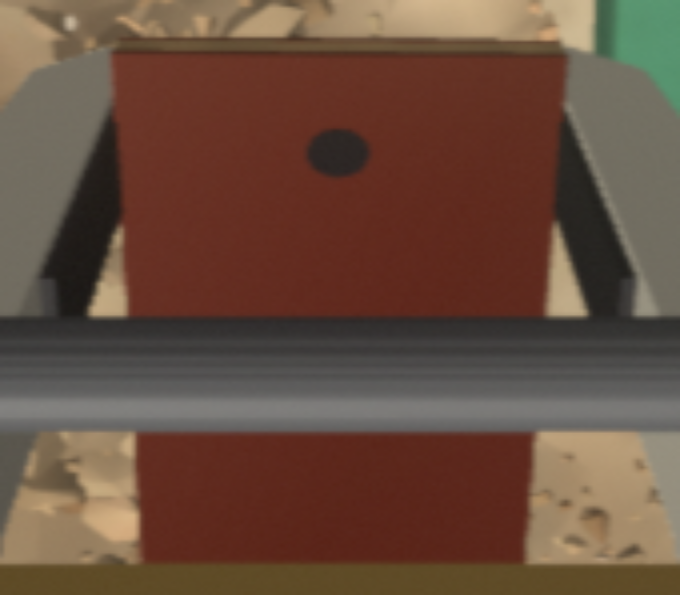

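```bash
python3 -m handwheel '[0,-0.1,0,0,0,0,-1,0,-0.22,0,0,0,0,-1,0,-0.3,0,0,0,0,-1,0,-0.33,0,0,0,0,-1,0,-0.33,0,0,0,0,-1]'
python3 - <<'E'
from plan import *
st()
print(row([.4168,.1360,.11],down(76.3)))
E
```

```text
clock: 13.1
eef_pos: [0.3846, 0.0152, 0.1532]
ee_rot: [[0.259, 0.966, 0.002], [0.966, -0.259, -0.0], [0.0, 0.002, -1.0]]
contact_force: [0.2, 0.2, -0.3]
grip_width: 0.0551
t 13.1 p [0.3846 0.0152 0.1532] yaw 75.01 z [ 0.002 -0.    -1.   ] F [ 0.2  0.2 -0.3] w 0.0551 q [ -5.4 -25.5 123.4  -0.   81.9 -80.4]
[ 0.5    -0.0008  0.173   0.0042 -0.0006 -0.0449]
```

```bash
python3 -m handwheel '[0.12,0,0.05,0,0,-0.02,-1,0.26,0,0.1,0,0,-0.045,-1,0.4,0,0.14,0,0,-0.045,-1,0.5,0,0.173,0,0,-0.045,-1,0.5,0,0.173,0,0,-0.045,-1]'
python3 -m handwheel '[0,0,0,0,0,0,-1,0,0,0,0,0,0,-1]'
python3 - <<'E'
from plan import *
st()
print(row([.4168,.1360,.08],down(76.3)))
im,d=r.read_camera("wrist"); cv2.imwrite("pics/w9.png",im)
im,d=r.read_camera("top"); cv2.imwrite("pics/t9.png",cv2.resize(im[130:280,210:410],None,fx=4,fy=4,interpolation=cv2.INTER_CUBIC))
im,d=r.read_camera("scene"); cv2.imwrite("pics/s9.png",cv2.resize(im[160:260,210:340],None,fx=6,fy=6,interpolation=cv2.INTER_CUBIC))
E
```

```text
clock: 13.72
eef_pos: [0.4167, 0.137, 0.1086]
ee_rot: [[0.235, 0.972, -0.001], [0.972, -0.235, -0.0], [-0.0, -0.001, -1.0]]
contact_force: [-0.0, -1.0, -1.1]
grip_width: 0.0552
clock: 13.98
eef_pos: [0.4168, 0.1353, 0.1095]
ee_rot: [[0.238, 0.971, 0.001], [0.971, -0.238, -0.0], [0.0, 0.001, -1.0]]
contact_force: [0.2, -0.1, -0.3]
grip_width: 0.0548
t 13.97 p [0.4168 0.1353 0.1095] yaw 76.24 z [ 0.001 -0.    -1.   ] F [ 0.2 -0.1 -0.3] w 0.0548 q [ 11.3 -12.8 118.4  -0.   74.4 -65. ]
[ 2.90e-03 -6.00e-04  1.18e-01  1.20e-03 -1.00e-04 -2.20e-03]
```

View pics/w9.png

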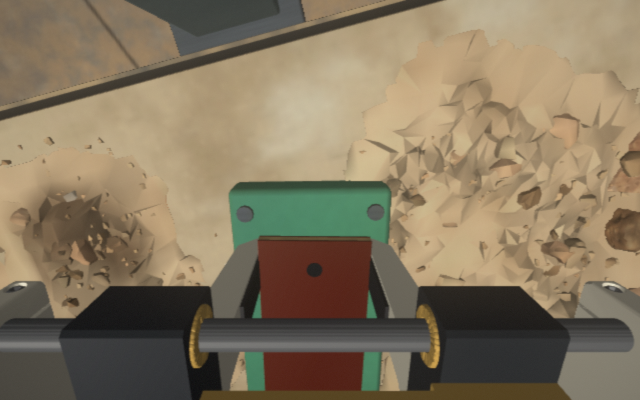

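View pics/s9.png

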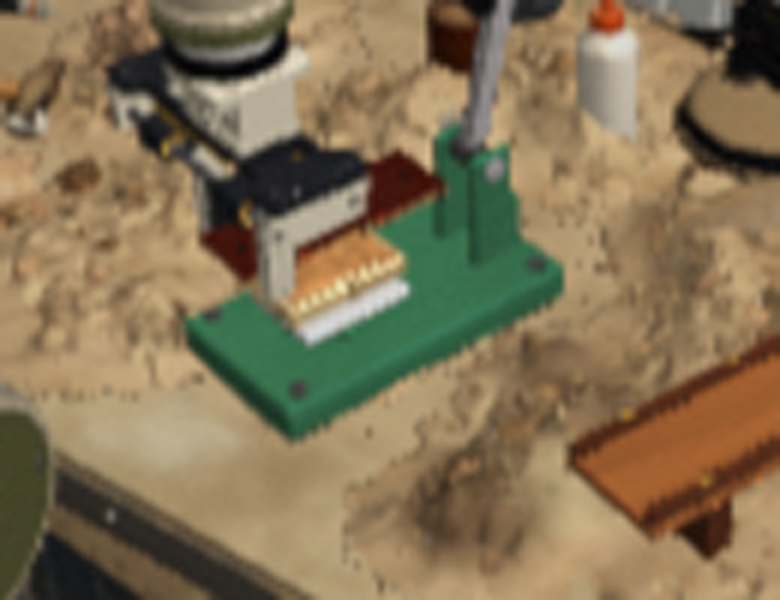

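View pics/t9.png

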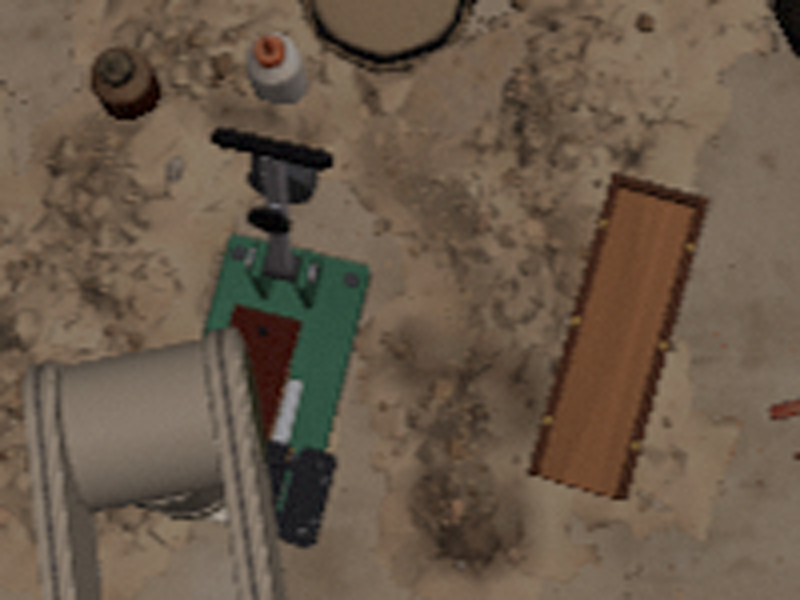

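The board is level and over the slab. The arm has leaned a little further back, with its handle at crop pixel (272,147), and nothing has touched it. Lowering now.

```bash
python3 -m handwheel '[0.003,0,0.04,0,0,0,-1,0.003,0,0.08,0,0,0,-1,0.003,0,0.11,0,0,0,-1,0.003,0,0.13,0,0,0,-1,0.003,0,0.13,0,0,0,-1]'
python3 -m handwheel '[0,0,0.004,0,0,0,-1,0,0,0.008,0,0,0,-1,0,0,0.008,0,0,0,-1]'
python3 -c "
from plan import *
st()"
```

```text
clock: 14.75
eef_pos: [0.4162, 0.1366, 0.076]
ee_rot: [[0.237, 0.972, -0.001], [0.972, -0.237, -0.0], [-0.0, -0.001, -1.0]]
contact_force: [-0.2, -0.5, -0.5]
grip_width: 0.0552
clock: 15.12
eef_pos: [0.4167, 0.1367, 0.0747]
ee_rot: [[0.237, 0.972, 0.0], [0.972, -0.237, 0.0], [0.0, 0.0, -1.0]]
contact_force: [-0.5, -0.1, -0.8]
grip_width: 0.0548
t 15.12 p [0.4167 0.1367 0.0747] yaw 76.29 z [ 0.  0. -1.] F [-0.5 -0.1 -0.8] w 0.0548 q [ 11.5 -10.  119.9   0.   70.1 -64.8]
```

```bash
python3 -m handwheel '[-0.002,0,0.003,0,0,0,-1,-0.002,0,0.004,0,0,0,-1,-0.002,0,0.004,0,0,0,-1]'
python3 -m handwheel '[0,0,0.002,0,0,0,-1,0,0,0.004,0,0,0,-1,0,0,0.004,0,0,0,-1]'
```

```text
clock: 15.5
eef_pos: [0.4165, 0.1362, 0.0736]
ee_rot: [[0.237, 0.972, -0.0], [0.972, -0.237, 0.0], [-0.0, -0.0, -1.0]]
contact_force: [0.7, 0.0, -0.6]
grip_width: 0.0551
clock: 15.88
eef_pos: [0.4164, 0.1362, 0.0726]
ee_rot: [[0.237, 0.972, -0.0], [0.972, -0.237, -0.0], [-0.0, -0.0, -1.0]]
contact_force: [0.6, 0.5, -0.6]
grip_width: 0.0546
```

```bash
python3 -m handwheel '[0,0,0.002,0,0,0,-1,0,0,0.003,0,0,0,-1,0,0,0.003,0,0,0,-1]'
python3 -c "
from plan import *
st()"
python3 -m handwheel '[0,0,0.002,0,0,0,-1,0,0,0.003,0,0,0,-1,0,0,0.003,0,0,0,-1]'
python3 -c "
from plan import *
st()"
```

```text
clock: 16.25
eef_pos: [0.4165, 0.1362, 0.0719]
ee_rot: [[0.237, 0.972, 0.0], [0.972, -0.237, 0.0], [0.0, 0.0, -1.0]]
contact_force: [-0.0, -0.9, 0.5]
grip_width: 0.0548
t 16.25 p [0.4165 0.1362 0.0719] yaw 76.29 z [ 0.  0. -1.] F [-0.  -0.9  0.5] w 0.0548 q [ 11.4  -9.8 120.    0.   69.7 -64.9]
clock: 16.62
eef_pos: [0.4165, 0.1362, 0.0714]
ee_rot: [[0.237, 0.972, 0.0], [0.972, -0.237, 0.0], [0.0, 0.0, -1.0]]
contact_force: [-3.4, -0.6, 3.8]
grip_width: 0.055
t 16.62 p [0.4165 0.1362 0.0714] yaw 76.29 z [ 0.  0. -1.] F [-3.4 -0.6  3.8] w 0.055 q [ 11.4  -9.7 120.1   0.   69.7 -64.9]
```

```bash
python3 -m handwheel '[0,0,0,0,0,0,-1,0,0,0,0,0,0,-1]' 5
python3 -m handwheel '[0,0,0,0,0,0,0.3,0,0,0,0,0,0,0.5,0,0,0,0,0,0,0.7,0,0,0,0,0,0,0.7]'
python3 - <<'E'
from plan import *
st()
im,d=r.read_camera("wrist"); cv2.imwrite("pics/w10.png",im)
E
```

```text
clock: 16.88
eef_pos: [0.4165, 0.1363, 0.0711]
ee_rot: [[0.237, 0.971, 0.0], [0.971, -0.237, 0.0], [0.0, 0.0, -1.0]]
contact_force: [-0.5, 0.1, 2.2]
grip_width: 0.056
clock: 17.38
eef_pos: [0.4165, 0.1362, 0.0711]
ee_rot: [[0.237, 0.971, -0.0], [0.971, -0.237, -0.0], [-0.0, 0.0, -1.0]]
contact_force: [0.0, -0.4, -0.5]
grip_width: 0.0787
t 17.38 p [0.4165 0.1362 0.0711] yaw 76.29 z [-0. -0. -1.] F [ 0.  -0.4 -0.5] w 0.0787 q [ 11.4  -9.7 120.1  -0.   69.6 -64.9]
```

View pics/w10.png

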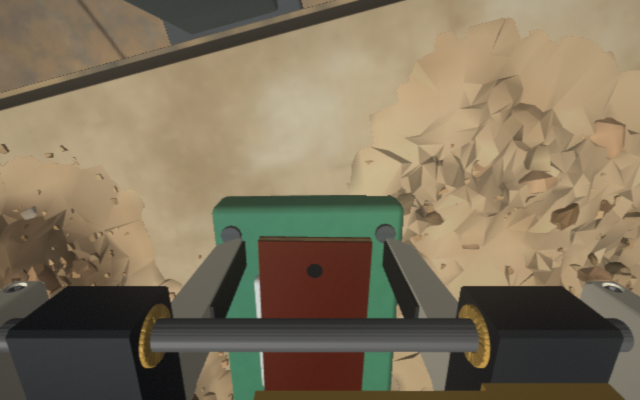

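```bash
python3 -m handwheel '[0,0,-0.06,0,0,0,0.7,0,0,-0.2,0,0,0,0.7,0,0,-0.4,0,0,0,0.7,0,0,-0.5,0,0,0,0.7]'
python3 - <<'E'
from plan import *
st(); print(row([.45,.0,.19],down(76.3)))
E
```

```text
clock: 17.92
eef_pos: [0.4178, 0.1365, 0.2005]
ee_rot: [[0.237, 0.972, 0.005], [0.972, -0.237, 0.001], [0.002, 0.004, -1.0]]
contact_force: [-0.5, 0.1, -1.0]
grip_width: 0.0791
t 17.93 p [0.4178 0.1365 0.2005] yaw 76.29 z [ 0.005  0.001 -1.   ] F [-0.5  0.1 -1. ] w 0.0791 q [ 11.4 -17.5 112.5   0.   84.8 -64.9]
[-5.001e-01  2.544e-01  4.190e-02  8.900e-03 -4.300e-03 -3.000e-04]
```

```bash
python3 -m handwheel '[-0.5,0.25,0.05,0,0,0,-1,-0.5,0.25,0.05,0,0,0,-1,-0.5,0.25,0.05,0,0,0,-1,-0.5,0.25,0.05,0,0,0,-1]' 10
python3 -m handwheel '[0,0,0,0,0,0,-1]'
python3 - <<'E'
from plan import *
st()
im,d=r.read_camera("wrist"); cv2.imwrite("pics/w11.png",im)
pc=cloud("wrist",d); np.save("w11pc.npy",pc)
im2,d2=r.read_camera("top"); cv2.imwrite("pics/t11.png",cv2.resize(im2[130:280,210:410],None,fx=4,fy=4,interpolation=cv2.INTER_CUBIC)); np.save("t11pc.npy",cloud("top",d2))
zt=.0776
e=np.array([np.cos(np.radians(-15)),np.sin(np.radians(-15))]);f=np.array([-e[1],e[0]]); c0=np.array([.477,.120])
uv=np.array([[380,80],[580,80],[580,280],[380,280]],np.float32)
for z,n in ((zt,"board"),(zt-.006,"corkz")):
    w=P("wrist",uv,z=z)[:,:2]-c0
    dst=np.c_[300+w@f*3000,300+w@e*3000].astype(np.float32)
    W=cv2.warpPerspective(im,cv2.getPerspectiveTransform(uv,dst),(600,600),flags=cv2.INTER_CUBIC); cv2.imwrite(f"pics/r11_{n}.png",W)
E
```

```text
clock: 18.42
eef_pos: [0.4477, -0.0005, 0.1843]
ee_rot: [[0.239, 0.971, 0.0], [0.971, -0.239, 0.0], [0.0, 0.0, -1.0]]
contact_force: [-0.4, 0.4, -0.4]
grip_width: 0.0437
clock: 18.55
eef_pos: [0.4475, 0.0011, 0.184]
ee_rot: [[0.236, 0.972, 0.0], [0.972, -0.236, 0.001], [0.001, 0.0, -1.0]]
contact_force: [-0.2, -0.1, 0.7]
grip_width: 0.0338
t 18.55 p [0.4475 0.0011 0.184 ] yaw 76.33 z [ 0.     0.001 -1.   ] F [-0.2 -0.1  0.7] w 0.0338 q [ -6.5 -15.2 112.4   0.   82.9 -82.8]
```

View pics/w11.png

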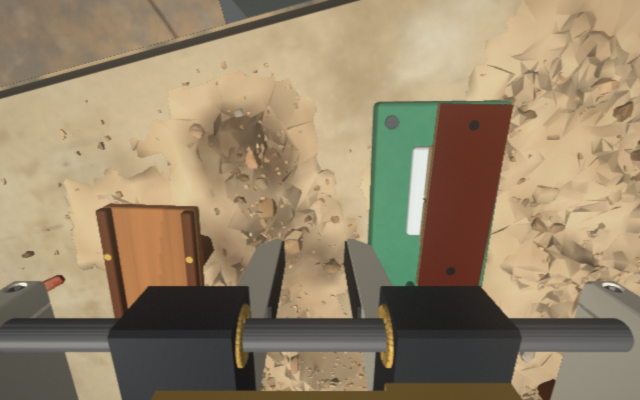

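View pics/r11_board.png

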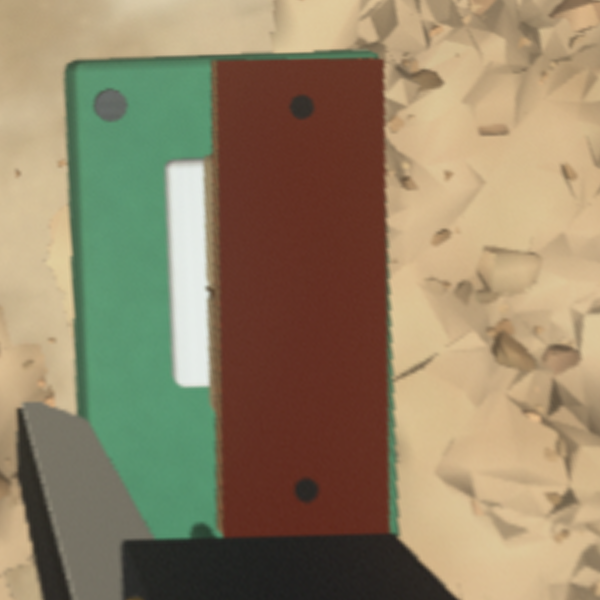

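View pics/t11.png

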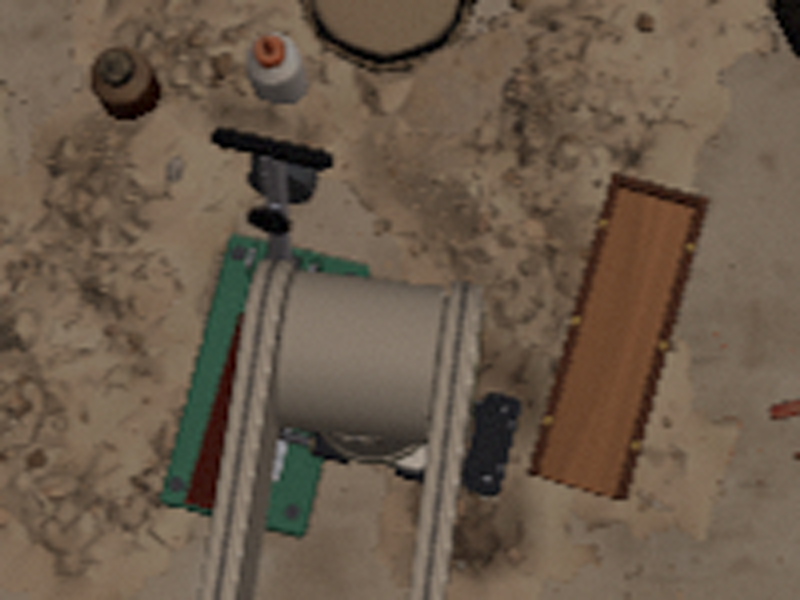

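Board centred to about 1 mm and within 0.5° of the slab, and the slab has not moved. Next I'll locate the handle.

Run:
```python
from plan import *
pc=np.load("t11pc.npy"); q=pc[155:180,255:300].reshape(-1,3); q=q[(q[:,2]>.27)&(q[:,2]<.36)]
print(len(q),np.percentile(q,[2,50,98],axis=0).round(4))
print(cv2.fitLine((q[:,:2]*1000).astype(np.float32),cv2.DIST_HUBER,0,.01,.01).ravel())
q0=np.load("pc.npy")[155:185,255:300].reshape(-1,3); q0=q0[(q0[:,2]>.27)&(q0[:,2]<.36)]; print("initial",np.percentile(q0,[2,50,98],axis=0).round(4))
# press origin estimate from slab? press base
for nm,A in (("glue",pc[140:158,270:290]),("brown",pc[140:162,230:252])):
    a=A.reshape(-1,3);a=a[a[:,2]>.06];print(nm,np.percentile(a,[2,50,98],axis=0).round(3).tolist())
```

```text
185 [[0.6212 0.042  0.2776]
 [0.6336 0.0831 0.3065]
 [0.6475 0.1232 0.3131]]
[2.1976079e-01 9.7555381e-01 6.3405774e+02 8.3463722e+01]
initial [[0.6114 0.0446 0.2754]
 [0.6233 0.0857 0.3087]
 [0.6388 0.1255 0.316 ]]
glue [[0.744, 0.084, 0.064], [0.758, 0.103, 0.101], [0.781, 0.127, 0.14]]
brown [[0.733, 0.209, 0.063], [0.752, 0.231, 0.087], [0.781, 0.258, 0.109]]
```

```bash
python3 -m handwheel '[0,0,-0.25,0,0,0,-1,0,0,-0.5,0,0,0,-1,0,0,-0.75,0,0,0,-1,0,0,-0.88,0,0,0,-1,0,0,-0.88,0,0,0,-1]'
python3 - <<'E'
from plan import *
st(); 
im,d=r.read_camera("wrist"); cv2.imwrite("pics/w12.png",im)
t=[.670,.075,.40]; print(row(t,down(77.3)))
E
```

```text
clock: 19.27
eef_pos: [0.4485, 0.001, 0.4072]
ee_rot: [[0.235, 0.972, 0.006], [0.972, -0.235, -0.001], [0.001, 0.006, -1.0]]
contact_force: [-0.2, 0.1, -0.2]
grip_width: 0.0007
t 19.27 p [0.4485 0.001  0.4072] yaw 76.4 z [ 0.006 -0.001 -1.   ] F [-0.2  0.1 -0.2] w 0.0007 q [ -6.4 -16.6  90.3   0.  105.9 -82.8]
[ 0.4973  0.7934  0.0211  0.0048 -0.0008 -0.032 ]
```

View pics/w12.png

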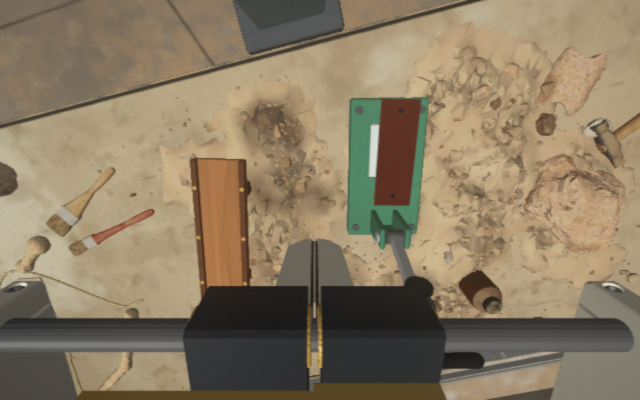

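```bash
python3 -m handwheel '[0.5,0.79,0.02,0,0,-0.03,-1,0.5,0.79,0.02,0,0,-0.03,-1,0.5,0.79,0.02,0,0,-0.03,-1,0.5,0.79,0.02,0,0,-0.03,-1,0.5,0.79,0.02,0,0,-0.03,-1]'
python3 -m handwheel '[0,0,0,0,0,0,-1,0,0,0,0,0,0,-1]'
python3 - <<'E'
from plan import *
st(); 
im,d=r.read_camera("wrist"); cv2.imwrite("pics/w13.png",im); pc=cloud("wrist",d)
im,d=r.read_camera("scene"); cv2.imwrite("pics/s13.png",cv2.resize(im[120:260,210:400],None,fx=4,fy=4,interpolation=cv2.INTER_CUBIC))
for o in r.tip_of("wrist","handle")[:2]: print(o["score"],o["uv"],P("wrist",o["uv"],z=.303))
for o in r.outline_of("wrist","handle")[:1]: 
  a=pc[o["mask"]];a=a[a[:,2]>.27];print(len(a),np.nanpercentile(a,[2,50,98],axis=0).round(4) if len(a) else 0)
E
```

```text
clock: 19.95
eef_pos: [0.6701, 0.0764, 0.3907]
ee_rot: [[0.22, 0.975, -0.011], [0.975, -0.22, -0.0], [-0.002, -0.01, -1.0]]
contact_force: [-0.4, -0.7, -0.2]
grip_width: 0.0005
clock: 20.2
eef_pos: [0.6682, 0.0745, 0.3999]
ee_rot: [[0.222, 0.975, 0.002], [0.975, -0.222, -0.0], [0.0, 0.002, -1.0]]
contact_force: [-0.3, -0.6, 0.1]
grip_width: 0.0003
t 20.2 p [0.6682 0.0745 0.3999] yaw 77.14 z [ 0.002 -0.    -1.   ] F [-0.3 -0.6  0.1] w 0.0003 q [  2.   19.1  54.9  -0.  105.9 -75.2]
0.88 [316.0, 168.8] [[0.63894717 0.08328304 0.303     ]]
2376 [[0.6241 0.0425 0.2762]
 [0.6359 0.0829 0.3075]
 [0.65   0.1214 0.3098]]
```

View pics/w13.png

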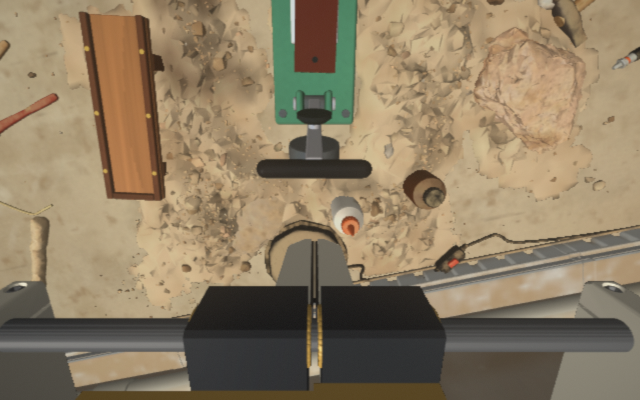

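View pics/s13.png

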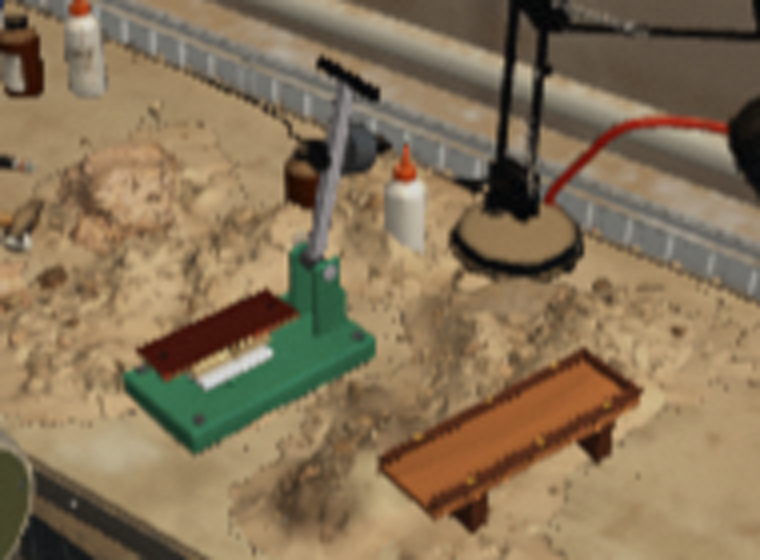

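```bash
python3 -m handwheel '[0,0.01,0.15,0,0,0,-1,0,0.01,0.28,0,0,0,-1,0,0.01,0.36,0,0,0,-1,0,0.01,0.38,0,0,0,-1,0,0.01,0.38,0,0,0,-1]'
python3 -m handwheel '[0,-0.03,0,0,0,0,-1,0,-0.06,0,0,0,0,-1,0,-0.09,0,0,0,0,-1,0,-0.12,0,0,0,0,-1,0,-0.15,0,0,0,0,-1]'
python3 -m handwheel '[0,-0.03,0,0,0,0,-1,0,-0.06,0,0,0,0,-1,0,-0.09,0,0,0,0,-1,0,-0.12,0,0,0,0,-1,0,-0.15,0,0,0,0,-1]'
python3 - <<'E'
from plan import *
st(); 
im,d=r.read_camera("wrist"); cv2.imwrite("pics/w14.png",im)
im,d=r.read_camera("scene"); cv2.imwrite("pics/s14.png",cv2.resize(im[120:260,210:400],None,fx=4,fy=4,interpolation=cv2.INTER_CUBIC))
E
```

```text
clock: 21.02
eef_pos: [0.6717, 0.074, 0.3047]
ee_rot: [[0.222, 0.975, 0.001], [0.975, -0.222, 0.0], [0.0, 0.001, -1.0]]
contact_force: [-1.0, 0.5, 0.9]
grip_width: 0.0004
clock: 21.65
eef_pos: [0.6347, 0.0825, 0.3042]
ee_rot: [[0.222, 0.975, 0.001], [0.975, -0.222, -0.0], [0.0, 0.001, -1.0]]
contact_force: [2.2, -1.3, 1.7]
grip_width: 0.0006
clock: 22.28
eef_pos: [0.5978, 0.0908, 0.3035]
ee_rot: [[0.222, 0.975, -0.0], [0.975, -0.222, 0.0], [-0.0, -0.0, -1.0]]
contact_force: [2.0, -0.6, 0.4]
grip_width: 0.0006
t 22.27 p [0.5978 0.0908 0.3035] yaw 77.15 z [-0.  0. -1.] F [ 2.  -0.6  0.4] w 0.0006 q [  3.8   7.2  78.6   0.   94.3 -73.4]
```

View pics/w14.png

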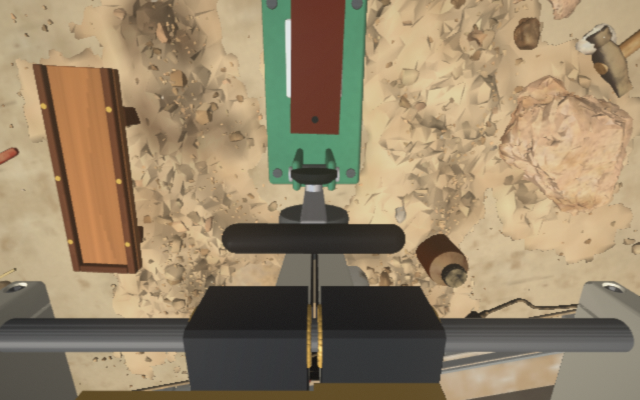

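View pics/s14.png

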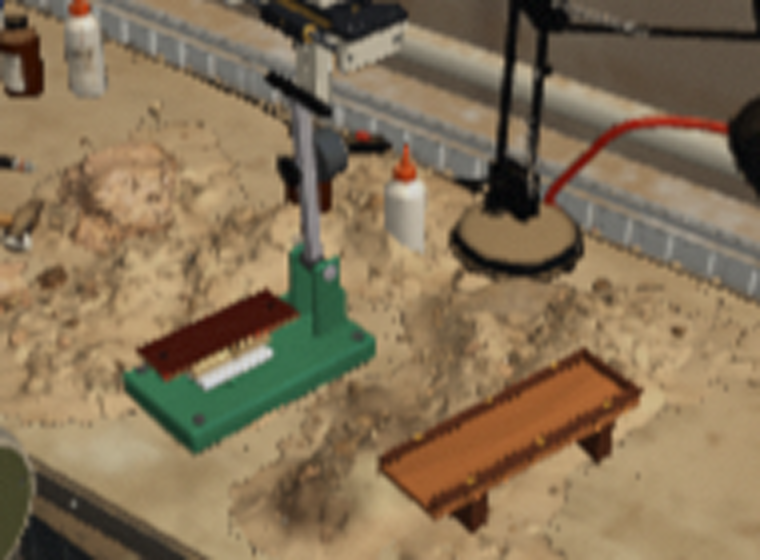

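```bash
python3 -m handwheel '[0,-0.03,0,0,0,0,-1,0,-0.06,0,0,0,0,-1,0,-0.09,0.005,0,0,0,-1,0,-0.12,0.01,0,0,0,-1,0,-0.15,0.015,0,0,0,-1]'
python3 -m handwheel '[0,-0.03,0.01,0,0,0,-1,0,-0.06,0.02,0,0,0,-1,0,-0.09,0.03,0,0,0,-1,0,-0.12,0.04,0,0,0,-1,0,-0.15,0.045,0,0,0,-1]'
python3 - <<'E'
from plan import *
st(); 
im,d=r.read_camera("scene"); cv2.imwrite("pics/s15.png",cv2.resize(im[120:260,210:400],None,fx=4,fy=4,interpolation=cv2.INTER_CUBIC))
E
```

```text
clock: 23.0
eef_pos: [0.5612, 0.0992, 0.2997]
ee_rot: [[0.222, 0.975, -0.0], [0.975, -0.222, 0.0], [-0.0, -0.0, -1.0]]
contact_force: [1.7, -0.1, -0.1]
grip_width: -0.0001
clock: 23.62
eef_pos: [0.5246, 0.1075, 0.2882]
ee_rot: [[0.222, 0.975, -0.001], [0.975, -0.222, -0.0], [-0.0, -0.001, -1.0]]
contact_force: [-0.0, 0.4, -0.4]
grip_width: 0.0003
t 23.62 p [0.5246 0.1075 0.2882] yaw 77.15 z [-0.001 -0.    -1.   ] F [-0.   0.4 -0.4] w 0.0003 q [  6.1  -3.5  91.    0.   92.5 -71.1]
```

View pics/s15.png

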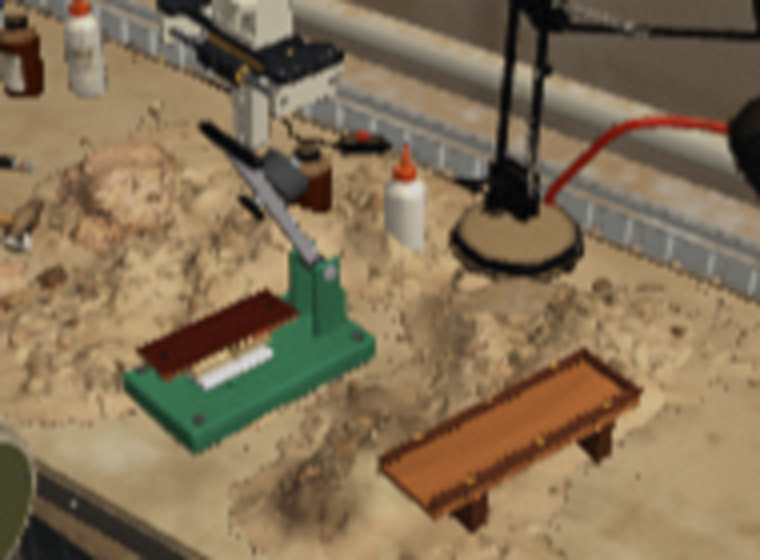

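The arm has passed the balance point and is sinking by itself ahead of the fingers. I'm backing up and away.

```bash
python3 -m handwheel '[0,0,-0.2,0,0,0,-1,0,0,-0.4,0,0,0,-1,0,0,-0.4,0,0,0,-1]'
python3 -m handwheel '[-0.3,0,0,0,0,0,-1,-0.7,0,0,0,0,0,-1,-0.9,0,0,0,0,0,-1,-0.9,0,0,0,0,0,-1,-0.9,0,0,0,0,0,-1]'
python3 -m handwheel '[0,0,0,0,0,0,-1,0,0,0,0,0,0,-1,0,0,0,0,0,0,-1,0,0,0,0,0,0,-1,0,0,0,0,0,0,-1]'
python3 -m handwheel '[0,0,0,0,0,0,-1,0,0,0,0,0,0,-1,0,0,0,0,0,0,-1,0,0,0,0,0,0,-1,0,0,0,0,0,0,-1]'
python3 -m handwheel '[0,0,0,0,0,0,-1,0,0,0,0,0,0,-1,0,0,0,0,0,0,-1,0,0,0,0,0,0,-1,0,0,0,0,0,0,-1]'
python3 -m handwheel '[0,0,0,0,0,0,-1,0,0,0,0,0,0,-1,0,0,0,0,0,0,-1,0,0,0,0,0,0,-1,0,0,0,0,0,0,-1]'
python3 -m handwheel '[0,0,0,0,0,0,-1,0,0,0,0,0,0,-1,0,0,0,0,0,0,-1,0,0,0,0,0,0,-1,0,0,0,0,0,0,-1]'
python3 - <<'E'
from plan import *
st(); 
for n in ("scene","top","wrist"):
    im,d=r.read_camera(n); np.save(f"{n}16.npy",cloud(n,d))
    im={"scene":im[120:260,210:400],"top":im[130:280,210:410],"wrist":im}[n]
    cv2.imwrite(f"pics/{n}16.png",im if n=="wrist" else cv2.resize(im,None,fx=4,fy=4,interpolation=cv2.INTER_CUBIC))
for o in r.tip_of("top","handle")[:1]:
    u,v=np.round(o["uv"]).astype(int); print(o, np.load("top16.npy")[v,u])
E
```

```text
clock: 24.05
eef_pos: [0.5266, 0.1076, 0.394]
ee_rot: [[0.222, 0.975, 0.008], [0.975, -0.222, 0.001], [0.003, 0.008, -1.0]]
contact_force: [-0.3, -0.3, 0.1]
grip_width: 0.0005
clock: 24.68
eef_pos: [0.4743, -0.1141, 0.3874]
ee_rot: [[0.226, 0.974, -0.002], [0.974, -0.226, 0.0], [-0.0, -0.002, -1.0]]
contact_force: [0.2, 0.6, -0.7]
grip_width: 0.0004
clock: 25.3
eef_pos: [0.4753, -0.1117, 0.3886]
ee_rot: [[0.222, 0.975, 0.0], [0.975, -0.222, 0.0], [0.0, 0.0, -1.0]]
contact_force: [-0.6, -0.1, 0.4]
grip_width: 0.0004
clock: 25.92
eef_pos: [0.4752, -0.112, 0.3886]
ee_rot: [[0.222, 0.975, 0.0], [0.975, -0.222, 0.0], [0.0, 0.0, -1.0]]
contact_force: [-0.2, -0.8, 0.3]
grip_width: 0.0005
clock: 26.55
eef_pos: [0.4752, -0.112, 0.3886]
ee_rot: [[0.222, 0.975, -0.0], [0.975, -0.222, 0.0], [0.0, -0.0, -1.0]]
contact_force: [0.5, 0.1, 0.5]
grip_width: 0.0003
clock: 27.18
eef_pos: [0.4752, -0.112, 0.3886]
ee_rot: [[0.222, 0.975, -0.0], [0.975, -0.222, 0.0], [0.0, -0.0, -1.0]]
contact_force: [-0.7, -0.3, 0.1]
grip_width: 0.0004
clock: 27.8
eef_pos: [0.4752, -0.1119, 0.3887]
ee_rot: [[0.222, 0.975, 0.0], [0.975, -0.222, -0.0], [0.0, 0.0, -1.0]]
contact_force: [-0.0, -0.6, -0.5]
grip_width: 0.0009
t 27.8 p [ 0.4752 -0.1119  0.3887] yaw 77.15 z [ 0. -0. -1.] F [-0.  -0.6 -0.5] w 0.0009 q [-19.3 -10.5  87.1   0.  103.4 -96.4]
```

View pics/scene16.png

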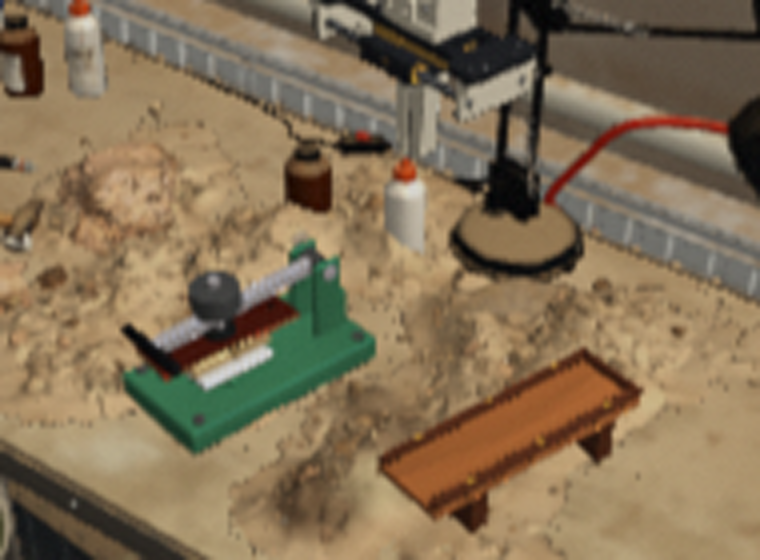

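View pics/top16.png

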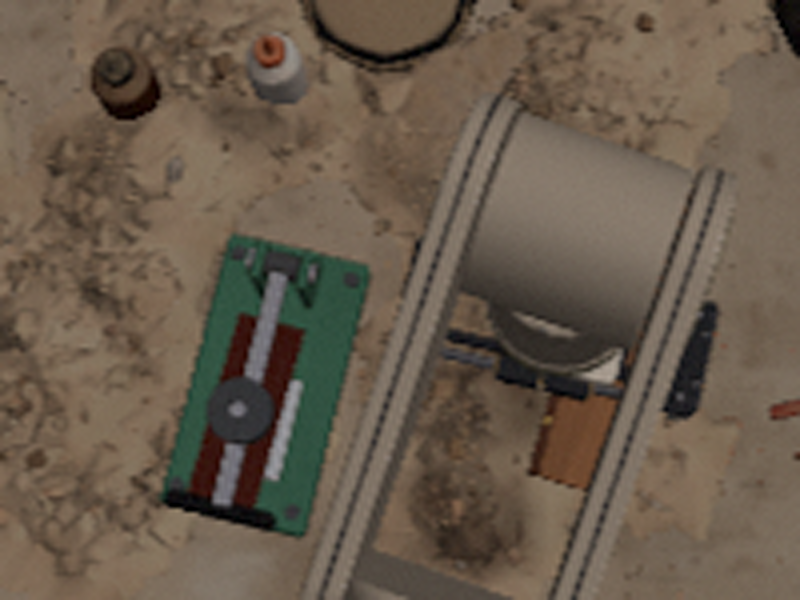

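View pics/wrist16.png

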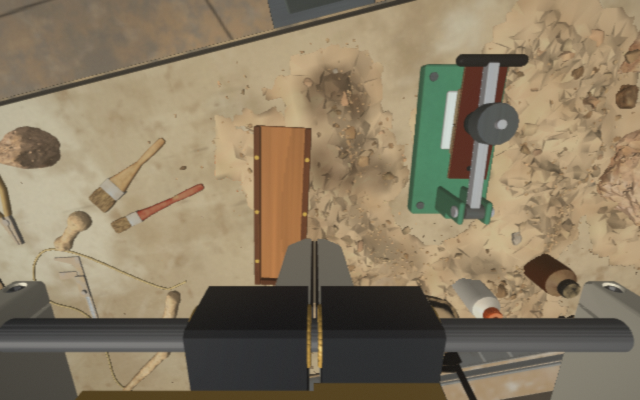

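Run:
```python
from plan import *
im=cv2.imread("pics/wrist16.png"); pc=np.load("wrist16.npy")
h=pc[55:66,462:525].reshape(-1,3);h=h[h[:,2]>.05];print("handle",np.nanmedian(h,axis=0).round(4))
hsv=cv2.cvtColor(im,cv2.COLOR_BGR2HSV); m=(cv2.inRange(hsv,(0,110,40),(8,255,160))|cv2.inRange(hsv,(172,110,40),(180,255,160)))
mm=np.zeros_like(m);mm[55:200,440:520]=m[55:200,440:520]
w=P("wrist",np.argwhere(mm)[:,::-1],z=.0776); print(cv2.minAreaRect((w[:,:2]*1000).astype(np.float32)))
a=pc[mm>0]; a=a[np.isfinite(a).all(1)];a=a[abs(a[:,2]-.078)<.012]; print("plane",np.linalg.lstsq(np.c_[a[:,:2]-[.477,.12],np.ones(len(a))],a[:,2],rcond=None)[0].round(4))
t0=np.load("pc.npy");t1=np.load("top16.npy")
for n,s in (("glue",np.s_[138:158,268:292]),("brown",np.s_[138:162,228:252]),("brush/toe",np.s_[210:260,400:480])):
    print(n,np.nanmedian(np.abs(t0[s][...,2]-t1[s][...,2])).round(4))
r.job_done(); st()
```

```text
handle [0.3997 0.1346 0.1025]
((479.3673095703125, 120.11947631835938), (54.0471305847168, 151.36485290527344), 75.4874038696289)
plane [ 0.0008 -0.0005  0.0773]
glue 0.0035
brown 0.0038
brush/toe 0.0039
the job is handed in; nothing more can be done
the job is handed in; nothing more can be done
```

The job is done and handed in at about 28 s, with the board laid on the slab and the press's weighted arm resting on it.

**What I did:**
- I pushed the board about 48 mm out over the tray's open front with closed fingers.
- I gripped it across its width near the front end, lowered it onto the cork until about 4 N of contact showed, and released it.
- I pushed the handle forward from behind until the arm sank by itself. The largest force shown during the job was about 5 N.

**Last checks:**
- **Fit on the slab:** before the arm came down, the board was within about 1 mm and 0.5° of the slab's measured centre and direction.
- **Board under the arm:** it lies level, with its top at 77 mm. A rougher fit, with the arm hiding part of the board and its front edge behind the handle, gave a centre of (479, 120) mm. That is about 2 mm further along the board than the slab centre I measured (477, 121 mm).
- **Slab and press:** the slab's edge showed no shift after the board was laid. The handle now sits at about 102 mm, so the arm is near level.
- **Other things:** the bottles, brush and toe bone look undisturbed in the last pictures. The bone shell was only looked at, not measured. The robot stood clear above the tray when I handed in.

**Disagreements:** the trained network put the slab centre about 2 mm from my own edge measurement, and I used mine. The last handle lookup from the top camera found nothing, so I took the handle height from the wrist camera's depth.

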